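# Load the sloped driver test nests and set the level

### The arm

A 6-joint arm with a two-finger parallel gripper is mounted at the origin on the work surface. World frame = base frame: x ahead of the robot, y to its left, z up, the work surface at z = 0. Lengths are in m, angles in degrees, forces in N, time in s.
With the tool pointing down it reaches from about 0.4 to 0.825 m from the base axis. Payload 7 kg.
Tool frame: the origin (TCP) lies between the finger pads; the fingertips stand 19 mm ahead of it and the grasp point (between the pads) is the TCP (r.finger_overhang is the distance from the TCP to the fingertips, in m); z points along the fingers, y is the direction in which the jaws open and shut (so a half turn about z gives the same grasp; the last joint's range is limited). The gripper opens to 88 mm and grips with 3 to 60 N. Pads are 19 mm wide; open, the fingers measure 130 mm over their backs; the gripper's body (78 mm by 193 mm) begins 47 mm behind the grasp point.
Start: joints at [79.876, 20.546, 0.682, 0, -70.136, -16.507], TCP at [0.303, 0.603, 0.246] pointing down, gripper open.
Joint ranges: [-176.03, 176.03], [-82.01, 121.73], [-58.28, 71.71], [-173.87, 95.51], [-174.79, -0.11], [-173.66, 173.66]. Speed limits (degrees/s): [136.94, 136.94, 172.46, 180, 180, 180].

### API

Orientations are given as [roll, pitch, yaw] about the fixed x, y, z axes, in that order (R = Rz(yaw) Ry(pitch) Rx(roll)).
In Python, from plant import r, optics gives the robot as it stands. The module is installed in compiled form; this text tells all that it offers.
- The arm moves only by the tool step_arm, never from a script. Its argument "increments" is a list of rows, each an object of numbers: "tx", "ty", "tz": the shift along the world's x, y, z in mm; "ax", "ay", "az": the turn, a rotation vector about the world's x, y, z in degrees; "claw": the gripper command: -1 is shut, 1 is fully open, values between are in proportion. In form: [{"tx": .., "ty": .., "tz": .., "ax": .., "ay": .., "az": .., "claw": ..}, ...]. A call has 1 to 12 rows; each row shifts and turns the commanded pose from where the row before left it; what a row does not reach is not made up. A row lasts 1/10 s, in which the tool goes at most 50 mm and 8.59 degrees, less where a joint would pass 70% of its speed; a pose out of reach is approached as far as the arm can. A call with a gripper value outside its range is refused whole. The fingers move at their own pace and stop on an object; "newtons" is the grip in N (left out, the last holds). Time passes only in rows, so rows that do not move let the fingers close. It gives the time, the measured TCP pose, the force and the opening at its end, in the units of the state.
- r.get_state(): the state, without advancing time (a new reading comes with each control period).
- optics.capture(name): name is "scene" or "top" or "wrist"; returns a dict with "image" (384x512x3 uint8, blue, green, red), "depth" (384x512 float32, m along the optical axis (not along the pixel's ray), 0 where there is no reading), "fx", "fy", "cx", "cy" (pixels), "R" (3x3) and "t" (3): a world point X has camera coordinates R X + t. Camera axes: x right, y down, z forward; pixel columns grow to the right and rows downward; lengths in m; the calibration is good to about 2 mm. The wrist camera is an equidistant fisheye: a pixel r from the principal point sees the ray r / f radians off the axis. A picture is of the moment at which its call begins.
- r.close_job(): hands the job in, once; it reports no verdict.
The state is a dict: "time_s": time; "joints": joint angles; "qd": joint speeds; "joint_torque": joint torques, N m; "tcp_pos": TCP position; "eef_rot": TCP orientation; "contact_force": force on the tool from outside, world axes, zero at the start; "moment": the same for the moment, N m; "gripper_width": finger opening in m.
Only numpy, scipy, OpenCV 4.12 (cv2) and the standard library are available. Lean on these libraries where they do the work, as an engineer would, in place of code of your own. Each camera call takes 0.05 s, during which the arm holds its last target. There are 200 camera calls.

### The job

Set up the loudspeaker test: lay the loose square-flanged driver and the loose round-flanged driver, flange down as they are, fully home in the empty sloped nests that match their shapes, and let go of them. Then turn the level knob so that its white pointer stands at the long white index line on the control box. Leave the other things on the bench where they are.

Things in the scene. Friction and masses are not known exactly. Their poses are not given: they have to be found in the camera images.
- driver_square: loose black loudspeaker driver lying face down on the bench (0.18 to 0.35 kg): flange 66 x 66 mm, 10 mm thick, its lower edge bevelled 3 mm, with a square motor block 40 x 40 mm, 34 mm tall, centred on its back (44 mm in all). Origin: centre of the flange's underside; x and y along the square's sides, z up through the motor.
- driver_round: loose black loudspeaker driver lying face down on the bench (0.18 to 0.35 kg): round flange 74 mm in diameter, 10 mm thick, its lower edge bevelled 3 mm, with a round motor 42 mm in diameter, 34 mm tall, centred on its back (44 mm in all). Origin: centre of the flange's underside; z up through the motor.
- nest_square: aluminium plate 110 x 110 x 18 mm, fixed on a grey stand, its face sloping 30 degrees towards the robot's side; square pocket 70 x 70 mm, sides along x and y. Origin: centre of the pocket's floor, 42 mm above the bench; pocket 8 mm deep. z: the plate's normal (up and towards the robot), x up the slope, y sideways.
- nest_round: aluminium plate 110 x 110 x 18 mm, fixed on a grey stand, its face sloping 30 degrees towards the robot's side; round pocket 78 mm in diameter. Origin: centre of the pocket's floor, 42 mm above the bench; pocket 8 mm deep. z: the plate's normal (up and towards the robot), x up the slope, y sideways.
- nest_oblong: aluminium plate 110 x 110 x 18 mm, fixed on a grey stand, its face sloping 30 degrees towards the robot's side; oblong pocket already filled by a fixed reference driver, 44 mm tall; nothing to do here. Origin: centre of the pocket's floor, 42 mm above the bench; pocket 8 mm deep. z: the plate's normal (up and towards the robot), x up the slope, y sideways.
- control_box: grey box 130 x 130 mm, 60 mm tall, fixed on the bench; the level knob is at the centre of its top. Origin: centre of its underside; z up; the long white index line (20 x 5 mm) on its top runs from the knob outwards along the box's +x; the other, short dark marks are only a scale.
- level (a joint): angle of the level knob, rad: 0 when the white pointer stands at the index line, growing clockwise seen from above; it starts at -1.35 to -0.6 and its stops are at -1.6 and 1.0. Light friction, stays where left.
- level_grip (a point): on the knob's vertical axis, half way up its grip bar (20 mm above the box's top). The bar is 44 mm long, 12 mm wide, 22 mm tall, its top 30 mm above the box's top, on a disc 50 mm in diameter and 8 mm thick. Turns with the knob: x along the bar towards the pointer end, z up.
- magnet: bystander: loose steel ring 32 mm in diameter, 12 mm tall, hole 14 mm, near the drivers. Origin: centre of its underside.
- glue: bystander: loose jar 36 mm in diameter, 70 mm tall. Origin: centre of its underside.
- driver_tool: bystander: loose screwdriver 160 mm long lying on the bench.
- tape: bystander: loose grey reel 70 mm in diameter, 30 mm tall. Origin: centre of its underside.
Not all that is in view belongs to the job. Leave any brown or green look-alike of the driver_square alone.

How it is judged:
By the outcome, as a careful person would: the job done as asked, in the order asked, and still so for the second after the job is handed in, with the robot touching nothing.
It also fails if it takes over 70 s, if anything falls off the work surface, if the arm or the gripper's body presses on something with over 40 N, if the wrist force passes 120 N, or if a joint passes its speed limit or range.

## Working session

There is one attempt and no reset: what is moved stays moved. The work goes in short steps, Python scripts to look and compute and a tool call to move; the robot and the scene stay as the last step left them, time stands still between calls to the robot, and variables do not carry over. Pictures are saved under pics/ and viewed, about 8 in all and at most 12, crops included, and the job is handed in when it is done.

Besides the shell and the picture viewer there is one more tool, called after "Emit:" by a JSON object that holds its "op" and its "data", one argument or row to a line. step_arm: Moves the arm, as the interface text tells. Its arguments: {"type":"object","properties":{"increments":{"type":"array","items":{"type":"object","properties":{"tx":{"type":"number"},"ty":{"type":"number"},"tz":{"type":"number"},"ax":{"type":"number"},"ay":{"type":"number"},"az":{"type":"number"},"claw":{"type":"number"}}}},"newtons":{"type":"number"}},"required":["increments"]}

```bash
mkdir -p pics; python3 - <<'E'
from plant import r, optics
import cv2, numpy as np, pickle
print(r.get_state())
for n in ["scene","top"]:
    c=optics.capture(n); pickle.dump(c,open(n+'.pkl','wb')); cv2.imwrite(f'pics/{n}1.png',cv2.resize(c['image'],(800,600),interpolation=cv2.INTER_CUBIC))
    R=c['R'];print(n,c['fx'],c['cx'],c['cy'],-R.T@c['t'],R[2])
E
```

```text
{'time_s': 0.0, 'joints': array([ 7.98756767e+01,  2.05895960e+01,  6.33219212e-01, -1.86759091e-02,
       -7.01381416e+01, -1.65070691e+01]), 'qd': array([-0.01388032,  0.03340798, -0.00364922, -0.01474229, -0.03807593,
        0.07676148]), 'joint_torque': array([-1.38759264e-03, -5.82715845e+01,  2.93074769e+01,  6.99772239e+00,
        7.13321962e-03, -1.78126411e-04]), 'tcp_pos': array([0.30238747, 0.60294778, 0.24464377]), 'eef_rot': array([ 1.79904388e+02, -1.00251804e-02, -2.66377437e+01]), 'contact_force': array([-0.4477845 ,  0.41905959,  0.20312982]), 'moment': array([ 0.01936147,  0.02152073, -0.04100474]), 'gripper_width': 0.08760708336007315}
scene 490.0754661230031 252.84153113951413 189.68530598032189 [ 1.36215833 -0.28945946  0.7983628 ] [-0.7368816   0.28571497 -0.61267647]
top 442.1522535862745 256.99417790106787 193.7941845194058 [0.37062888 0.01942796 1.23537857] [ 0.10396728  0.00841644 -0.99454511]
```

View pics/top1.png

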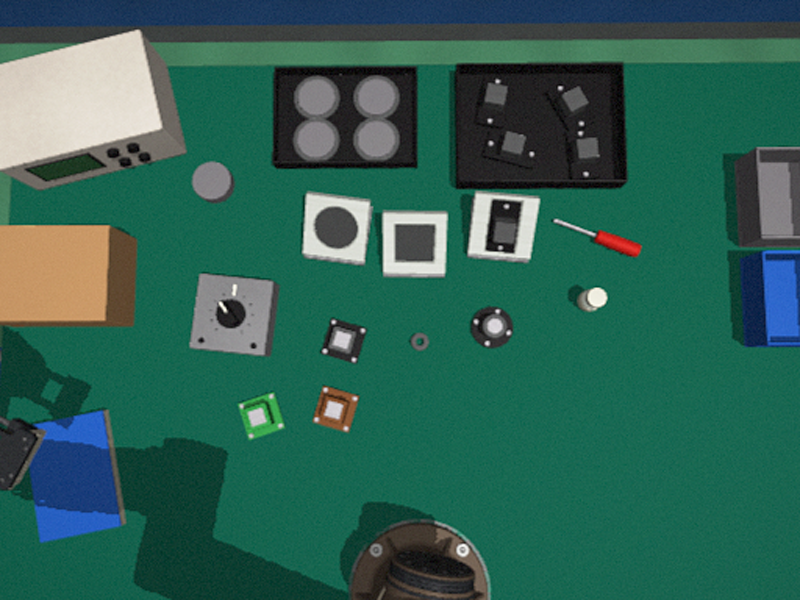

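View pics/scene1.png

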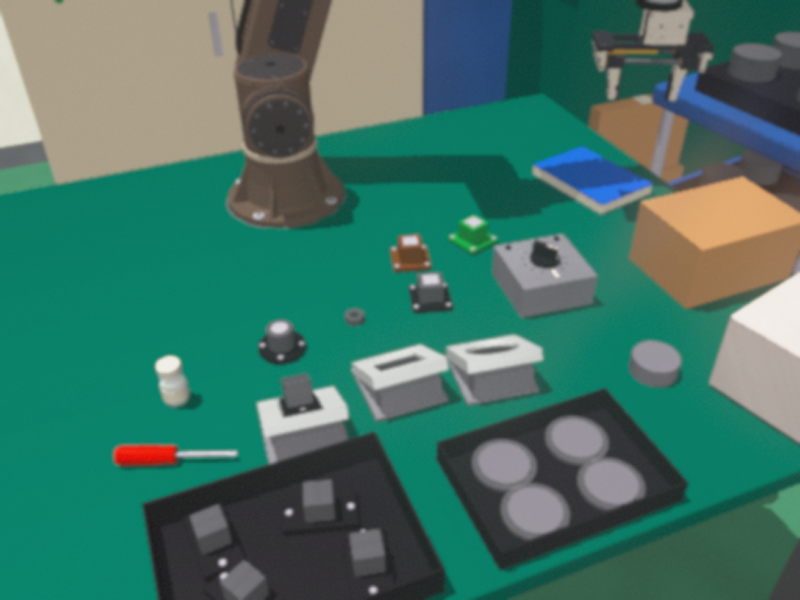

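The top view has image up as world +x and image left as +y. In pixels:
- square driver (343,340), round driver (493,327)
- round nest (336,228), square nest (414,243), filled oblong nest (503,227)
- knob (232,314), with the index line pointing up

Next I take coarse positions.

```bash
cat > h.py <<'E'
import numpy as np, cv2
def rays(c,uv,fish=False):
    uv=np.atleast_2d(np.asarray(uv,float)); x=(uv[:,0]-c['cx'])/c['fx']; y=(uv[:,1]-c['cy'])/c['fy']
    if fish:
        th=np.hypot(x,y); s=np.where(th>1e-9,np.sin(th)/np.maximum(th,1e-9),1); d=np.c_[x*s,y*s,np.cos(th)]
    else: d=np.c_[x,y,np.ones_like(x)]
    return d@c['R']            # world directions (rows R^T d); depth multiplies d/dz
def origin(c): return -c['R'].T@c['t']
def onplane(c,uv,n,p,fish=False):
    d=rays(c,uv,fish); o=origin(c); n=np.asarray(n,float); p=np.asarray(p,float)
    return o+d*(((p-o)@n)/(d@n))[:,None]
def onz(c,uv,z,fish=False): return onplane(c,uv,[0,0,1],[0,0,z],fish)
def proj(c,X,fish=False):
    q=np.atleast_2d(X)@c['R'].T+c['t']
    if not fish: return np.c_[q[:,0]/q[:,2]*c['fx']+c['cx'],q[:,1]/q[:,2]*c['fy']+c['cy']]
    rr=np.hypot(q[:,0],q[:,1]); k=np.arctan2(rr,q[:,2])/np.maximum(rr,1e-9)
    return np.c_[q[:,0]*k*c['fx']+c['cx'],q[:,1]*k*c['fy']+c['cy']]
def cloud(c,fish=False):
    h,w=c['depth'].shape; v,u=np.mgrid[:h,:w]; d=rays(c,np.c_[u.ravel(),v.ravel()],fish)
    dz=d@c['R'][2]; P=origin(c)+d*(c['depth'].ravel()/dz)[:,None]
    P[c['depth'].ravel()<=0]=np.nan
    return P.reshape(h,w,3)
E
python3 - <<'E'
from h import *; import pickle
c=pickle.load(open('top.pkl','rb')); P=cloud(c); s=1/1.5625
for n,(u,v),z in [('sq',(343,340),.044),('rd',(493,327),.044),('nR',(336,228),.042),('nS',(414,243),.042),('nO',(503,227),.042),('knob',(232,314),.09),('tip',(222,305),.09),('idx',(235,290),.06),('glue',(595,298),.07),('magnet',(420,341),.01)]:
    p=P[int(v*s),int(u*s)]; print(n,onz(c,[[u*s,v*s]],z)[0].round(4),p.round(4))
# box & nests faces: bright/grey masks
g=cv2.cvtColor(c['image'],cv2.COLOR_BGR2HSV)
m=((g[...,1]<50)&(g[...,2]>170)).astype(np.uint8)
for k in cv2.findContours(m,cv2.RETR_EXTERNAL,cv2.CHAIN_APPROX_NONE)[0]:
    if cv2.contourArea(k)<800: continue
    (cx,cy),_,_=cv2.minAreaRect(k)
    q=k[:,0]; M=cv2.drawContours(np.zeros_like(m),[k],-1,1,-1); M=cv2.erode(M&m,np.ones((3,3)))
    pp=P[M>0]; pp=pp[~np.isnan(pp[:,0])]
    if len(pp)<100: continue
    c0=np.median(pp,0); nn=np.linalg.svd(pp-pp.mean(0),full_matrices=False)[2][2]; nn*=np.sign(nn[2])
    print((cx/s,cy/s),len(pp),pp.mean(0).round(4),nn.round(3),'tilt',np.degrees(np.arccos(nn[2])).round(1),'yaw',np.degrees(np.arctan2(-nn[1],-nn[0])).round(1))
E
```

```text
sq [0.4309 0.1306 0.044 ] [0.4324 0.1319 0.0459]
rd [ 0.4528 -0.1282  0.044 ] [ 0.4534 -0.1264  0.0473]
nR [0.6279 0.1446 0.042 ] [0.6299 0.1445 0.0446]
nS [0.6007 0.0076 0.042 ] [0.6019 0.0102 0.0432]
nO [ 0.6287 -0.1487  0.042 ] [ 0.6205 -0.1404  0.0834]
knob [0.4722 0.3119 0.09  ] [0.4755 0.3152 0.0823]
tip [0.4874 0.329  0.09  ] [0.4879 0.3293 0.0896]
idx [0.5163 0.3154 0.06  ] [0.5176 0.316  0.0621]
glue [ 0.4999 -0.2983  0.07  ] [ 0.5016 -0.2956  0.0722]
magnet [ 0.4306 -0.0028  0.01  ] [ 4.317e-01 -8.000e-04  4.000e-04]
(414.0625, 243.75) 674 [0.5975 0.0088 0.0477] [-0.506  0.008  0.862] tilt 30.4 yaw -0.9
(502.9567241668701, 226.34615898132324) 607 [ 0.629  -0.1459  0.0484] [-0.502  0.045  0.864] tilt 30.2 yaw -5.1
(334.6766948699951, 227.45203971862793) 654 [0.6276 0.1459 0.0492] [-0.496  0.07   0.865] tilt 30.1 yaw -8.0
(69.42830085754395, 98.53966236114502) 6161 [0.8278 0.5717 0.1349] [-0.     0.001  1.   ] tilt 0.0 yaw -87.6
```

Emit:
{"op": "step_arm", "data": {
  "increments": [
    {"tx": 11,"ty": -39,"tz": 5,"az": 2.2,"claw": 1},
    {"tx": 11,"ty": -39,"tz": 5,"az": 2.2},
    {"tx": 11,"ty": -39,"tz": 5,"az": 2.2},
    {"tx": 11,"ty": -39,"tz": 5,"az": 2.2},
    {"tx": 11,"ty": -39,"tz": 5,"az": 2.2},
    {"tx": 11,"ty": -39,"tz": 5,"az": 2.2},
    {"tx": 11,"ty": -39,"tz": 5,"az": 2.2},
    {"tx": 11,"ty": -39,"tz": 5,"az": 2.2},
    {"tx": 11,"ty": -39,"tz": 5,"az": 2.2},
    {"tx": 11,"ty": -39,"tz": 5,"az": 2.2},
    {"tx": 11,"ty": -39,"tz": 5,"az": 2.2},
    {"tx": 11,"ty": -39,"tz": 5,"az": 2.2}
  ]
}}

```text
$.increments[0]: bad value
```

```bash
python3 - <<'E'
from plant import r, optics
import cv2, pickle
from h import *
c=optics.capture('wrist'); pickle.dump(c,open('w1.pkl','wb')); cv2.imwrite('pics/w1.png',cv2.resize(c['image'],(800,600),interpolation=cv2.INTER_CUBIC))
s=r.get_state(); print(s['tcp_pos'],s['eef_rot'],s['time_s'],c['fx'],c['cx'],c['cy'],origin(c),c['R'])
for n,p in dict(sq=[.432,.132,.044],rd=[.453,-.127,.044],nS=[.6,.01,.042],nR=[.63,.145,.042]).items(): print(n,proj(c,p,True)*1.5625)
E
```

```text
[0.30241167 0.60307413 0.2448596 ] [ 1.79929189e+02 -7.04319227e-03 -2.66355497e+01] 0.15 297.3186396354542 259.1514460602686 191.7831851077301 [0.36521924 0.5720686  0.38291279] [[-0.44914982 -0.89345416  0.00202452]
 [-0.86079842  0.43333822  0.26691583]
 [-0.23935436  0.11814249 -0.96371772]]
sq [[775.01609569 -46.07522572]]
rd [[869.27927311 -72.91732668]]
nS [[ 755.61582415 -175.5478924 ]]
nR [[ 664.0317711  -198.85356418]]
```

View pics/w1.png

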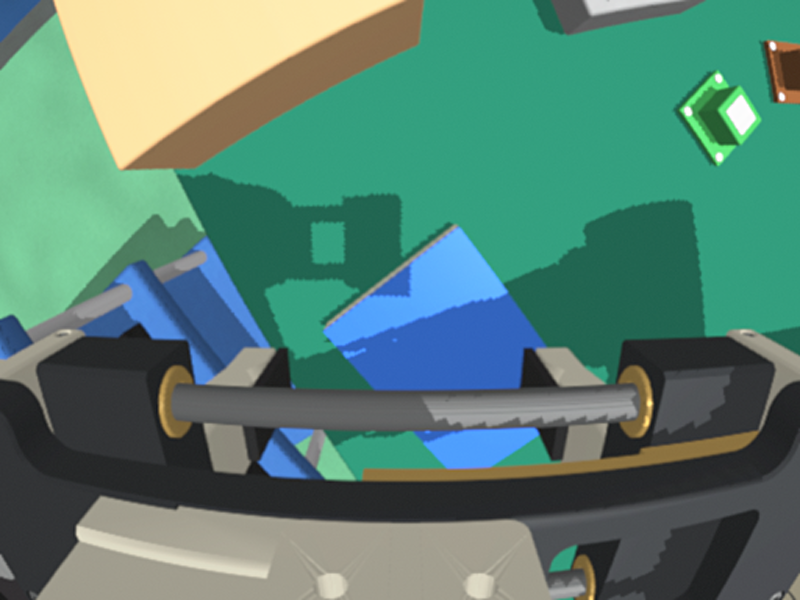

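The call was refused, with no move made; I'll fill in every field. The picture, still from the start pose, shows only the box, the blue book and the green look-alike at (720,115).

Emit:
{"op": "step_arm", "data": {
  "increments": [
    {"tx": 10,"ty": -41,"tz": 4,"ax": 0,"ay": 0,"az": 2.2,"claw": 1},
    {"tx": 10,"ty": -41,"tz": 4,"ax": 0,"ay": 0,"az": 2.2,"claw": 1},
    {"tx": 10,"ty": -41,"tz": 4,"ax": 0,"ay": 0,"az": 2.2,"claw": 1},
    {"tx": 10,"ty": -41,"tz": 4,"ax": 0,"ay": 0,"az": 2.2,"claw": 1},
    {"tx": 10,"ty": -41,"tz": 4,"ax": 0,"ay": 0,"az": 2.2,"claw": 1},
    {"tx": 10,"ty": -41,"tz": 4,"ax": 0,"ay": 0,"az": 2.2,"claw": 1},
    {"tx": 10,"ty": -41,"tz": 4,"ax": 0,"ay": 0,"az": 2.2,"claw": 1},
    {"tx": 10,"ty": -41,"tz": 4,"ax": 0,"ay": 0,"az": 2.2,"claw": 1},
    {"tx": 10,"ty": -41,"tz": 4,"ax": 0,"ay": 0,"az": 2.2,"claw": 1},
    {"tx": 10,"ty": -41,"tz": 4,"ax": 0,"ay": 0,"az": 2.2,"claw": 1},
    {"tx": 10,"ty": -41,"tz": 4,"ax": 0,"ay": 0,"az": 2.2,"claw": 1},
    {"tx": 10,"ty": -41,"tz": 4,"ax": 0,"ay": 0,"az": 2.2,"claw": 1}
  ]
}}

```text
time_s: 1.35
tcp_pos: [0.4224, 0.1097, 0.2939]
eef_rot: [-180.0, -0.0, -0.1]
contact_force: [1.9, 0.5, 0.1]
gripper_width: 0.0873
```

```bash
python3 - <<'E'
from plant import r, optics
import cv2, pickle
from h import *
c=optics.capture('wrist'); pickle.dump(c,open('w1.pkl','wb')); cv2.imwrite('pics/w2.png',cv2.resize(c['image'],(800,600),interpolation=cv2.INTER_CUBIC))
s=r.get_state(); print(s['tcp_pos'],s['eef_rot'],s['time_s'],origin(c))
for n,p in dict(sq=[.432,.132,.044],rd=[.453,-.127,.044],nS=[.6,.01,.042],nR=[.63,.145,.042]).items(): print(n,proj(c,p,True)*1.5625)
E
```

```text
[0.42293444 0.10558626 0.29449986] [ 1.79951762e+02 -3.31024723e-02 -5.39009948e-02] 1.4 [0.49269146 0.11038063 0.43207582]
sq [[379.752428   246.38112201]]
rd [[660.35900039 228.80845114]]
nS [[523.32868172  54.28058571]]
nR [[363.37330887  17.76728048]]
```

View pics/w2.png

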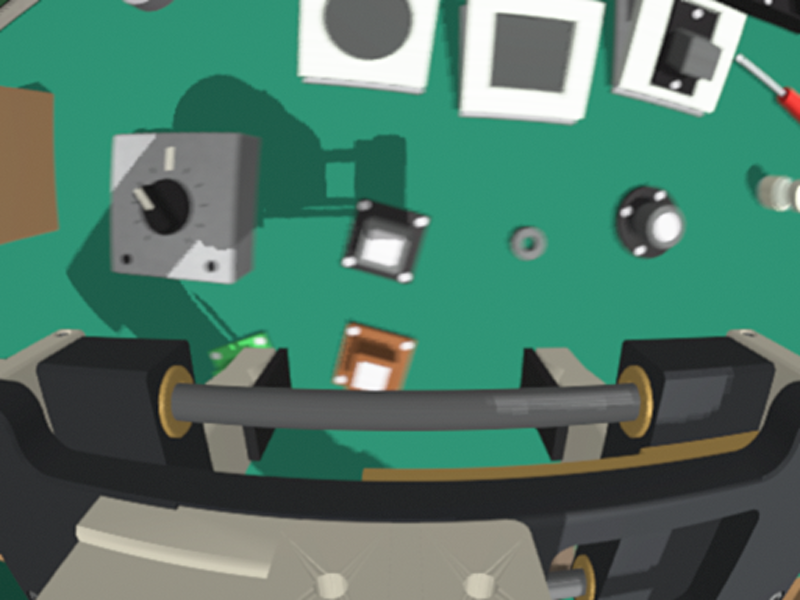

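The wrist view shows everything:
- square driver at about (385,242), round at about (655,225)
- pockets at (368,15) and (532,52)
- knob at (163,207), pointer end towards (145,198), index line at (169,158)

I'll measure by depth class plus shape.

```bash
cat > meas.py <<'E'
from h import *; import pickle
np.set_printoptions(precision=4,suppress=True)
def big(m):
    k,l,st,_=cv2.connectedComponentsWithStats(m.astype(np.uint8)); return l==1+np.argmax(st[1:,4])
def driver(c,fish,p,name):
    P=cloud(c,fish); near=np.hypot(P[...,0]-p[0],P[...,1]-p[1])<.055; z=P[...,2]
    m=big(near&(z>.038)&(z<.052)); cn=max(cv2.findContours(m.astype(np.uint8),0,1)[0],key=cv2.contourArea)[:,0]
    X=onz(c,cn,.044,fish)[:,:2]
    a=cv2.minAreaRect(X.astype(np.float32)*1000); e=cv2.minEnclosingCircle(X.astype(np.float32)*1000)
    print(name,'top z',np.nanmedian(z[m]),'rect',a,'circ',e,'mean',P[m].mean(0))
    f=near&(z>.005)&(z<.015)
    a=cv2.minAreaRect(P[f][:,:2].astype(np.float32)*1000); print('  flange z',np.median(z[f]),a)
def nest(c,fish,p,name,shape):
    P=cloud(c,fish); g=cv2.cvtColor(c['image'],cv2.COLOR_BGR2HSV)
    m=(g[...,1]<60)&(g[...,2]>170)&(np.linalg.norm(P[...,:2]-p,axis=2)<.09)&(P[...,2]>.015)&(P[...,2]<.09)
    m=big(m); e=cv2.erode(m.astype(np.uint8),np.ones((3,3)))>0
    pp=P[e]
    for _ in range(3):
        c0=pp.mean(0); n=np.linalg.svd(pp-c0,full_matrices=False)[2][2]; n*=np.sign(n[2]); pp=pp[abs((pp-c0)@n)<.003]
    cs,hi=cv2.findContours(m.astype(np.uint8),cv2.RETR_CCOMP,cv2.CHAIN_APPROX_NONE)
    yaw=np.arctan2(-n[1],-n[0]); ey=np.array([-np.sin(yaw),np.cos(yaw),0]); ex=np.cross(ey,n)
    print(name,'tilt',np.degrees(np.arccos(n[2])),'yaw',np.degrees(yaw),len(pp))
    for k,h in zip(cs,hi[0]):
        if cv2.contourArea(k)<150: continue
        X=onplane(c,k[:,0],n,c0,fish); q=np.c_[(X-c0)@ex,(X-c0)@ey].astype(np.float32)*1000
        a=cv2.minAreaRect(q); W=c0+ex*a[0][0]/1e3+ey*a[0][1]/1e3
        print('  ','hole' if h[3]>=0 else 'outer',a[1],a[2],'centre face',W,'floor',W-n*.008)
E
python3 - <<'E'
from meas import *
for f,fi in (('w1',1),('top',0)):
    c=pickle.load(open(f+'.pkl','rb')); print(f)
    driver(c,fi,(.432,.132),'sq'); driver(c,fi,(.453,-.127),'rd')
    nest(c,fi,(.6,.01),'nS',0); nest(c,fi,(.63,.145),'nR',1)
E
```

```text
w1
sq top z 0.04332644364356428 rect ((431.7900695800781, 132.7259063720703), (39.89154815673828, 39.402252197265625), 73.30474853515625) circ ((431.9916687011719, 132.78436279296875), 26.54916763305664) mean [0.4318 0.1327 0.0433]
  flange z 0.009170740370309904 ((431.40826416015625, 133.0813751220703), (67.15081024169922, 65.9250259399414), 73.11644744873047)
rd top z 0.043137158084193244 rect ((454.2672424316406, -128.0527801513672), (39.90488052368164, 43.09871292114258), 3.809608221054077) circ ((454.8221435546875, -127.90953826904297), 22.025272369384766) mean [ 0.4544 -0.1286  0.0429]
  flange z 0.00916027073814224 ((454.37127685546875, -126.5333023071289), (67.52558135986328, 72.84258270263672), 82.7781982421875)
nS tilt 30.0184082100922 yaw -1.015659822601076 2892
   outer (112.06182861328125, 110.74150848388672) 0.44125670194625854 centre face [0.5974 0.0072 0.048 ] floor [0.6014 0.0071 0.041 ]
   hole (70.09148406982422, 69.53104400634766) 89.92892456054688 centre face [0.5997 0.0048 0.0493] floor [0.6037 0.0047 0.0424]
nR tilt 29.95809122206496 yaw -8.215298882193567 1890
[... 791 characters left out ...]
15707397461), (94.9363021850586, 85.74757385253906), 49.5550537109375)
nS tilt 30.43476054937489 yaw -0.9357414334679065 499
   outer (107.7141342163086, 110.21145629882812) 89.95967864990234 centre face [0.5996 0.0082 0.0489] floor [0.6036 0.0082 0.042 ]
   hole (77.80472564697266, 75.57148742675781) 1.6687753200531006 centre face [0.5994 0.0072 0.0488] floor [0.6034 0.0072 0.0419]
nR tilt 30.092374955263665 yaw -8.475005952213037 520
   outer (110.08169555664062, 110.18732452392578) 0.4545894265174866 centre face [0.6271 0.146  0.049 ] floor [0.6311 0.1454 0.042 ]
   hole (80.84205627441406, 80.1888656616211) 51.86112594604492 centre face [0.6275 0.1447 0.0493] floor [0.6315 0.1441 0.0424]
```

Emit:
{"op": "step_arm", "data": {
  "increments": [
    {"tx": 3,"ty": 8,"tz": -30,"ax": 0,"ay": 0,"az": -5.5,"claw": 1},
    {"tx": 3,"ty": 8,"tz": -40,"ax": 0,"ay": 0,"az": -5.5,"claw": 1},
    {"tx": 3,"ty": 8,"tz": -40,"ax": 0,"ay": 0,"az": -5.6,"claw": 1},
    {"tx": 0,"ty": 0,"tz": -35,"ax": 0,"ay": 0,"az": 0,"claw": 1},
    {"tx": 0,"ty": 0,"tz": 0,"ax": 0,"ay": 0,"az": 0,"claw": 1},
    {"tx": 0,"ty": 0,"tz": 0,"ax": 0,"ay": 0,"az": 0,"claw": 1}
  ]
}}

```text
time_s: 2.0
tcp_pos: [0.4317, 0.1353, 0.1491]
eef_rot: [179.9, 0.0, -16.8]
contact_force: [-0.5, -0.4, -0.0]
gripper_width: 0.0878
```

```bash
python3 - <<'E'
from plant import r, optics
from meas import *
c=optics.capture('wrist'); pickle.dump(c,open('w2.pkl','wb'))
s=r.get_state(); print(s['tcp_pos'],s['eef_rot'],s['time_s'])
try: driver(c,1,(.432,.133),'sq')
except Exception as e: print(e)
print(proj(c,[.432,.133,.044],True))
E
```

```text
[0.4324 0.1358 0.1501] [-179.9583   -0.0694  -16.7806] 2.05
sq top z 0.04325234740754827 rect ((432.5701904296875, 132.50241088867188), (39.58574295043945, 39.89118957519531), 73.09185028076172) circ ((432.12896728515625, 132.5968475341797), 27.121978759765625) mean [0.4325 0.1324 0.0432]
  flange z 0.009137921731306842 ((431.28179931640625, 133.22979736328125), (65.60620880126953, 65.76200103759766), 73.37561798095703)
[[262.0733 193.7498]]
```

Emit:
{"op": "step_arm", "data": {
  "increments": [
    {"tx": 0,"ty": -2.5,"tz": -40,"ax": 0,"ay": 0,"az": 0,"claw": 1},
    {"tx": 0,"ty": 0,"tz": -40,"ax": 0,"ay": 0,"az": 0,"claw": 1},
    {"tx": 0,"ty": 0,"tz": -26,"ax": 0,"ay": 0,"az": 0,"claw": 1},
    {"tx": 0,"ty": 0,"tz": -10,"ax": 0,"ay": 0,"az": 0,"claw": 1},
    {"tx": 0,"ty": 0,"tz": 0,"ax": 0,"ay": 0,"az": 0,"claw": 0},
    {"tx": 0,"ty": 0,"tz": 0,"ax": 0,"ay": 0,"az": 0,"claw": -1},
    {"tx": 0,"ty": 0,"tz": 0,"ax": 0,"ay": 0,"az": 0,"claw": -1},
    {"tx": 0,"ty": 0,"tz": 0,"ax": 0,"ay": 0,"az": 0,"claw": -1},
    {"tx": 0,"ty": 0,"tz": 0,"ax": 0,"ay": 0,"az": 0,"claw": -1}
  ],
  "newtons": 25
}}

```text
time_s: 2.95
tcp_pos: [0.432, 0.1332, 0.0334]
eef_rot: [-179.9, -0.1, -16.8]
contact_force: [-0.4, -0.4, 0.2]
gripper_width: 0.0526
```

Emit:
{"op": "step_arm", "data": {
  "increments": [
    {"tx": 0,"ty": 0,"tz": 0,"ax": 0,"ay": 0,"az": 0,"claw": -1},
    {"tx": 0,"ty": 0,"tz": 0,"ax": 0,"ay": 0,"az": 0,"claw": -1},
    {"tx": 0,"ty": 0,"tz": 0,"ax": 0,"ay": 0,"az": 0,"claw": -1},
    {"tx": 0,"ty": 0,"tz": 0,"ax": 0,"ay": 0,"az": 0,"claw": -1}
  ]
}}

```text
time_s: 3.35
tcp_pos: [0.4316, 0.1328, 0.0328]
eef_rot: [180.0, -0.0, -16.8]
contact_force: [-1.8, -1.0, 5.7]
gripper_width: 0.0399
```

Emit:
{"op": "step_arm", "data": {
  "increments": [
    {"tx": 0,"ty": 0,"tz": 20,"ax": 0,"ay": 0,"az": 0,"claw": -1},
    {"tx": 0,"ty": 0,"tz": 40,"ax": 0,"ay": 0,"az": 0,"claw": -1},
    {"tx": 0,"ty": 0,"tz": 40,"ax": 0,"ay": 0,"az": 7.9,"claw": -1},
    {"tx": 0,"ty": 0,"tz": 20,"ax": 0,"ay": 0,"az": 7.9,"claw": -1},
    {"tx": 25,"ty": -25,"tz": 0,"ax": -0.1,"ay": -6,"az": 0,"claw": -1},
    {"tx": 25,"ty": -25,"tz": 0,"ax": -0.1,"ay": -6,"az": 0,"claw": -1},
    {"tx": 25,"ty": -25,"tz": 0,"ax": -0.1,"ay": -6,"az": 0,"claw": -1},
    {"tx": 25,"ty": -25,"tz": 0,"ax": -0.1,"ay": -6,"az": 0,"claw": -1},
    {"tx": 25,"ty": -26,"tz": 0,"ax": -0.1,"ay": -6,"az": 0,"claw": -1},
    {"tx": 0,"ty": 0,"tz": 0,"ax": 0,"ay": 0,"az": 0,"claw": -1},
    {"tx": 0,"ty": 0,"tz": 0,"ax": 0,"ay": 0,"az": 0,"claw": -1}
  ]
}}

```text
time_s: 4.45
tcp_pos: [0.5501, 0.0149, 0.1654]
eef_rot: [179.3, -25.5, -1.7]
contact_force: [0.1, -0.4, -3.1]
gripper_width: 0.0396
```

```bash
python3 - <<'E'
from plant import r, optics
from meas import *
c=optics.capture('wrist'); pickle.dump(c,open('w3.pkl','wb')); cv2.imwrite('pics/w3.png',cv2.resize(c['image'],(800,600),interpolation=cv2.INTER_CUBIC))
s=r.get_state(); print(s['tcp_pos'],s['eef_rot'],s['time_s'],s['contact_force'])
for p,n in (((.6,.008),'nS'),((.63,.145),'nR')):
    try: nest(c,1,p,n,0)
    except Exception as e: print(e)
c=optics.capture('top'); nest(c,0,(.63,.145),'nR',1)
E
```

```text
[0.5505 0.0163 0.1658] [179.3796 -25.5354  -1.619 ] 4.5 [ 0.3355  0.612  -3.818 ]
nS tilt 29.979588206344538 yaw -1.026592806603572 3179
   outer (110.6782455444336, 83.66229248046875) 89.8387680053711 centre face [0.6093 0.0072 0.0549] floor [0.6133 0.0071 0.0479]
nR tilt 29.982638478427113 yaw -8.029629796097488 4047
   outer (110.46660614013672, 110.77655792236328) 0.13145993649959564 centre face [0.6261 0.1454 0.0482] floor [0.6301 0.1448 0.0413]
nR tilt 29.973788680306274 yaw -8.21181262340157 399
   outer (110.29461669921875, 110.33718872070312) 0.24622943997383118 centre face [0.6273 0.1461 0.0489] floor [0.6313 0.1455 0.0419]
```

View pics/w3.png

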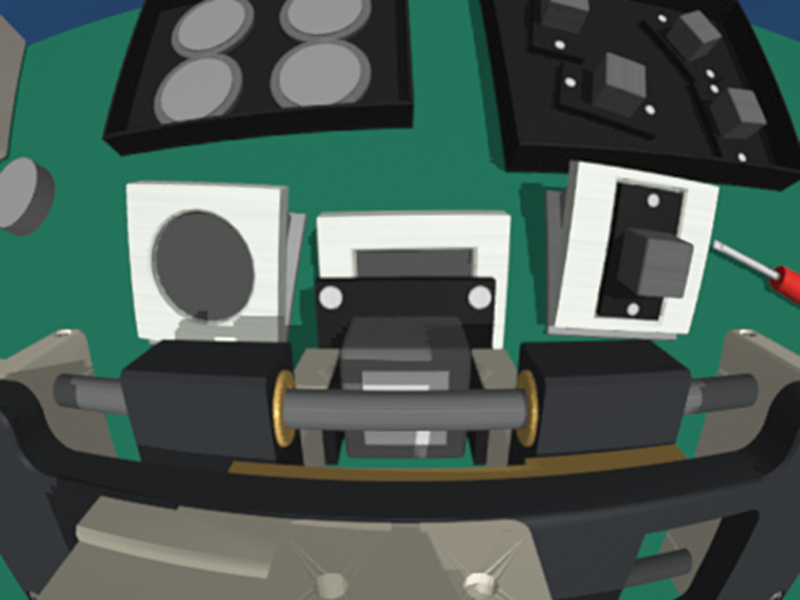

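The row limits cut that move slightly short. The driver is held square, at about (403,370), and the square nest is visible behind it with its outer edge at rows 213-350. Next: correct the pose and hover about 20 mm above the seat.

Emit:
{"op": "step_arm", "data": {
  "increments": [
    {"tx": 5,"ty": -2,"tz": 0,"ax": 0.3,"ay": -2.2,"az": 0.4,"claw": -1},
    {"tx": 5,"ty": -2,"tz": -12,"ax": 0.3,"ay": -2.2,"az": 0.5,"claw": -1},
    {"tx": 5,"ty": -2,"tz": -22,"ax": 0,"ay": 0,"az": 0,"claw": -1},
    {"tx": 5,"ty": -1,"tz": -22,"ax": 0,"ay": 0,"az": 0,"claw": -1},
    {"tx": 5,"ty": -1,"tz": -22,"ax": 0,"ay": 0,"az": 0,"claw": -1},
    {"tx": 0,"ty": 0,"tz": 0,"ax": 0,"ay": 0,"az": 0,"claw": -1},
    {"tx": 0,"ty": 0,"tz": 0,"ax": 0,"ay": 0,"az": 0,"claw": -1}
  ]
}}

```text
time_s: 5.25
tcp_pos: [0.593, 0.0056, 0.1384]
eef_rot: [-179.3, -25.6, -1.0]
contact_force: [-0.2, 0.1, -2.7]
gripper_width: 0.0398
```

```bash
python3 - <<'E'
from plant import r, optics
from meas import *
from scipy.spatial.transform import Rotation as Ro
c=optics.capture('wrist'); pickle.dump(c,open('w4.pkl','wb')); cv2.imwrite('pics/w4.png',c['image'][100:320,150:370].repeat(3,0).repeat(3,1))
s=r.get_state(); print(s['tcp_pos'],s['eef_rot'],s['time_s'],s['contact_force'])
nest(c,1,(.6,.008),'nS',0)
Rc=Ro.from_euler('xyz',s['eef_rot'],degrees=True); Rt=Ro.from_euler('xyz',[180,-30,-1],degrees=True)
print((Rt*Rc.inv()).as_rotvec(degrees=True))
E
```

```text
[0.5929 0.0061 0.1389] [-179.2558  -25.6709   -0.9604] 5.3 [-0.135  -0.2514 -2.2603]
nS tilt 29.77084095875789 yaw 1.8442882301205137 405
   outer (107.58712005615234, 38.314876556396484) 63.44894790649414 centre face [ 0.6441 -0.0064  0.076 ] floor [ 0.6481 -0.0063  0.069 ]
[-0.7322 -4.3172 -0.3872]
```

View pics/w4.png

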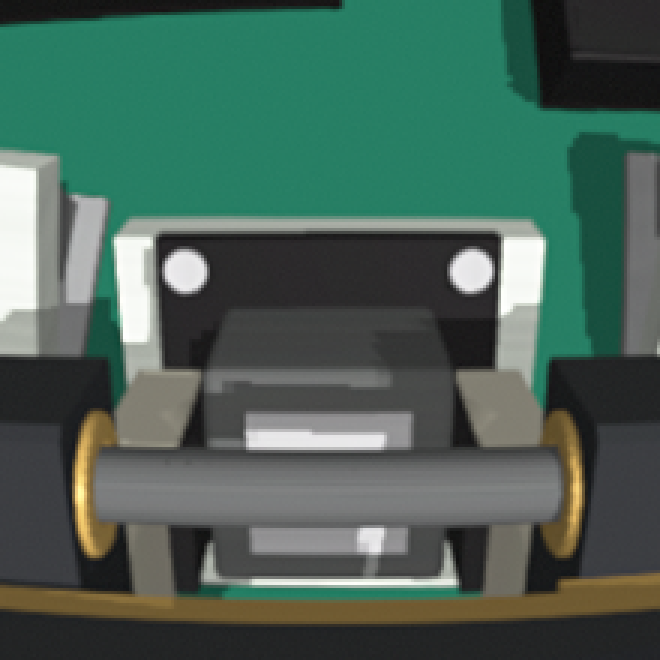

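```bash
python3 - <<'E'
from plant import r
s=r.get_state(); print(s['joints'].round(2),s['tcp_pos'],s['eef_rot'],s['joint_torque'])
E
```

```text
[  2.79   6.06 -58.19  84.84  -0.88   1.79] [0.59289133 0.00608043 0.13886022] [-179.25583241  -25.67086174   -0.96038375] [ -0.49334798 -31.50634289  23.36143434   0.66164939   0.17201723
  -0.07024048]
```

Joint 3 (-58.2°) and joint 5 (-0.9°) are at their limits, so the arm can't hold the full 30° outward tilt here. Instead I'll set the driver back down and regrip with the tool leaning 20° the other way, about the jaw axis. Then only a 10° outward lean is needed at the nest.

Emit:
{"op": "step_arm", "data": {
  "increments": [
    {"tx": -5,"ty": 0,"tz": 10,"ax": 0.2,"ay": 3,"az": 0,"claw": -1},
    {"tx": -5,"ty": 0,"tz": 10,"ax": 0.2,"ay": 4,"az": 0,"claw": -1},
    {"tx": -10,"ty": 5,"tz": 5,"ax": 0.2,"ay": 5,"az": 0,"claw": -1},
    {"tx": -20,"ty": 15,"tz": 0,"ax": 0.1,"ay": 6,"az": 0,"claw": -1},
    {"tx": -30,"ty": 25,"tz": 0,"ax": 0,"ay": 7,"az": 0,"claw": -1},
    {"tx": -30,"ty": 25,"tz": 0,"ax": 0,"ay": 0,"az": 0,"claw": -1},
    {"tx": -30,"ty": 25,"tz": 0,"ax": 0,"ay": 0,"az": 0,"claw": -1},
    {"tx": -20,"ty": 20,"tz": 0,"ax": 0,"ay": 0,"az": 0,"claw": -1},
    {"tx": 0,"ty": 0,"tz": 0,"ax": 0,"ay": 0,"az": 0,"claw": -1}
  ]
}}

```text
time_s: 6.2
tcp_pos: [0.5186, 0.0551, 0.1847]
eef_rot: [175.6, -18.4, -1.3]
contact_force: [0.9, 0.2, -3.4]
gripper_width: 0.0401
```

```bash
python3 - <<'E'
from plant import r
s=r.get_state(); print(s['joints'].round(2),s['tcp_pos'],s['eef_rot'],s['contact_force'],s['gripper_width'])
E
```

```text
[ 36.28  -0.42 -46.74  26.55 -34.48  30.87] [0.51857513 0.05506611 0.18467122] [175.60154597 -18.42936336  -1.31516087] [ 0.93932294  0.15944829 -3.38661544] 0.040110442877627335
```

Emit:
{"op": "step_arm", "data": {
  "increments": [
    {"tx": 0,"ty": 0,"tz": 0,"ax": 0.7,"ay": 3,"az": 0,"claw": -1},
    {"tx": 0,"ty": 0,"tz": 0,"ax": 0.7,"ay": 3,"az": 0,"claw": -1},
    {"tx": 0,"ty": 0,"tz": 0,"ax": 0.7,"ay": 3,"az": 0,"claw": -1},
    {"tx": 0,"ty": 0,"tz": 0,"ax": 0.7,"ay": 3,"az": 0,"claw": -1},
    {"tx": 0,"ty": 0,"tz": 0,"ax": 0.7,"ay": 3,"az": 0,"claw": -1},
    {"tx": 0,"ty": 0,"tz": 0,"ax": 0.7,"ay": 3,"az": 0,"claw": -1},
    {"tx": 0,"ty": 0,"tz": 0,"ax": 0,"ay": 0,"az": 0,"claw": -1}
  ]
}}

```text
time_s: 6.9
tcp_pos: [0.5223, 0.0546, 0.1845]
eef_rot: [179.3, -0.3, -2.0]
contact_force: [0.3, -0.9, -2.4]
gripper_width: 0.04
```

```bash
python3 - <<'E'
from plant import r
s=r.get_state(); print(s['joints'].round(2),s['tcp_pos'],s['eef_rot'],s['contact_force'],s['gripper_width'])
E
```

```text
[ 27.92   9.25 -23.6    0.86 -57.26  59.57] [0.52227454 0.0546229  0.18449008] [179.31850373  -0.27028381  -2.03330757] [ 0.30105117 -0.89680072 -2.35063466] 0.040006679490876655
```

Emit:
{"op": "step_arm", "data": {
  "increments": [
    {"tx": -18,"ty": 15,"tz": -5,"ax": 0.35,"ay": 0.1,"az": 1,"claw": -1},
    {"tx": -18,"ty": 15,"tz": -15,"ax": 0.35,"ay": 0.2,"az": 1,"claw": -1},
    {"tx": -18,"ty": 16,"tz": -20,"ax": 0,"ay": 0,"az": 0,"claw": -1},
    {"tx": -18,"ty": 16,"tz": -25,"ax": 0,"ay": 0,"az": 0,"claw": -1},
    {"tx": -18,"ty": 16,"tz": -25,"ax": 0,"ay": 0,"az": 0,"claw": -1},
    {"tx": 0,"ty": 0,"tz": -25,"ax": 0,"ay": 0,"az": 0,"claw": -1},
    {"tx": 0,"ty": 0,"tz": -21,"ax": 0,"ay": 0,"az": 0,"claw": -1},
    {"tx": 0,"ty": 0,"tz": -10,"ax": 0,"ay": 0,"az": 0,"claw": -1},
    {"tx": 0,"ty": 0,"tz": 0,"ax": 0,"ay": 0,"az": 0,"claw": -1}
  ]
}}

```text
time_s: 7.8
tcp_pos: [0.4308, 0.1301, 0.038]
eef_rot: [179.7, 0.0, -0.1]
contact_force: [-0.3, -0.2, -2.9]
gripper_width: 0.0404
```

Emit:
{"op": "step_arm", "data": {
  "increments": [
    {"tx": 0,"ty": 0,"tz": -3,"ax": 0,"ay": 0,"az": 0,"claw": -1},
    {"tx": 0,"ty": 0,"tz": -2,"ax": 0,"ay": 0,"az": 0,"claw": -1},
    {"tx": 0,"ty": 0,"tz": 0,"ax": 0,"ay": 0,"az": 0,"claw": -1},
    {"tx": 0,"ty": 0,"tz": 0,"ax": 0,"ay": 0,"az": 0,"claw": 0.3},
    {"tx": 0,"ty": 0,"tz": 0,"ax": 0,"ay": 0,"az": 0,"claw": 0.3},
    {"tx": 0,"ty": 0,"tz": 0,"ax": 0,"ay": 0,"az": 0,"claw": 0.3},
    {"tx": 0,"ty": 0,"tz": 1,"ax": 0,"ay": 5,"az": 0,"claw": 0.3},
    {"tx": 0,"ty": 0,"tz": 1,"ax": 0,"ay": 5,"az": 0,"claw": 0.3},
    {"tx": 0,"ty": 0,"tz": 0.5,"ax": 0,"ay": 5,"az": 0,"claw": 0.3},
    {"tx": 0,"ty": 0,"tz": 0,"ax": 0,"ay": 5,"az": 0,"claw": 0.3},
    {"tx": 0,"ty": 0,"tz": 0,"ax": 0,"ay": 0,"az": 0,"claw": 0.3},
    {"tx": 0,"ty": 0,"tz": 0,"ax": 0,"ay": 0,"az": 0,"claw": 0.3}
  ]
}}

```text
time_s: 9.0
tcp_pos: [0.4322, 0.1295, 0.0357]
eef_rot: [179.7, 19.9, -0.2]
contact_force: [-0.5, -0.7, -0.2]
gripper_width: 0.0572
```

```bash
python3 - <<'E'
from plant import r,optics
from meas import *
s=r.get_state(); print(s['joints'].round(2),s['tcp_pos'],s['eef_rot'],s['contact_force'],s['gripper_width'])
c=optics.capture('top'); driver(c,0,(.431,.13),'sq')
E
```

```text
[ 32.54  25.15 -22.63 -11.96 -59.86  64.96] [0.4322 0.1295 0.0357] [179.6834  19.8827  -0.1817] [-0.5127 -0.6737 -0.2335] 0.05719844970511208
sq top z 0.04391263193701711 rect ((419.02734375, 131.9718780517578), (37.81552505493164, 10.761482238769531), 89.8984603881836) circ ((420.37261962890625, 131.96949768066406), 19.333711624145508) mean [0.4203 0.1323 0.0439]
  flange z 0.009861539799637109 ((423.37152099609375, 135.93646240234375), (75.83106994628906, 68.97773742675781), 9.278080940246582)
```

Emit:
{"op": "step_arm", "data": {
  "increments": [
    {"tx": 0,"ty": 0,"tz": 0,"ax": 0,"ay": 0,"az": 0,"claw": -1},
    {"tx": 0,"ty": 0,"tz": 0,"ax": 0,"ay": 0,"az": 0,"claw": -1},
    {"tx": 0,"ty": 0,"tz": 0,"ax": 0,"ay": 0,"az": 0,"claw": -1},
    {"tx": 0,"ty": 0,"tz": 0,"ax": 0,"ay": 0,"az": 0,"claw": -1},
    {"tx": 0,"ty": 0,"tz": 0,"ax": 0,"ay": 0,"az": 0,"claw": -1},
    {"tx": 0,"ty": 0,"tz": 0,"ax": 0,"ay": 0,"az": 0,"claw": -1},
    {"tx": 0,"ty": 0,"tz": 15,"ax": 0,"ay": 0,"az": 0,"claw": -1},
    {"tx": 0,"ty": 0,"tz": 35,"ax": 0,"ay": 0,"az": 0,"claw": -1},
    {"tx": 0,"ty": 0,"tz": 35,"ax": 0,"ay": 0,"az": 0,"claw": -1},
    {"tx": 0,"ty": 0,"tz": 25,"ax": 0,"ay": 0,"az": 0,"claw": -1}
  ],
  "newtons": 30
}}

```text
time_s: 10.05
tcp_pos: [0.4324, 0.13, 0.1479]
eef_rot: [179.8, 19.8, -0.1]
contact_force: [0.2, 0.6, -3.4]
gripper_width: 0.0397
```

Emit:
{"op": "step_arm", "data": {
  "increments": [
    {"tx": 20,"ty": -20,"tz": 0,"ax": 0,"ay": -5,"az": -0.1,"claw": -1},
    {"tx": 20,"ty": -20,"tz": 0,"ax": 0,"ay": -5,"az": -0.1,"claw": -1},
    {"tx": 20,"ty": -20,"tz": 0,"ax": 0,"ay": -5,"az": -0.1,"claw": -1},
    {"tx": 20,"ty": -20,"tz": 0,"ax": 0,"ay": -5,"az": -0.2,"claw": -1},
    {"tx": 20,"ty": -20,"tz": 0,"ax": 0,"ay": -5,"az": -0.2,"claw": -1},
    {"tx": 20,"ty": -20,"tz": 0,"ax": 0,"ay": -5,"az": -0.2,"claw": -1},
    {"tx": 0,"ty": 0,"tz": 0,"ax": 0,"ay": 0,"az": 0,"claw": -1},
    {"tx": 0,"ty": 0,"tz": 0,"ax": 0,"ay": 0,"az": 0,"claw": -1}
  ]
}}

```text
time_s: 10.85
tcp_pos: [0.551, 0.0093, 0.1458]
eef_rot: [179.9, -10.0, -1.1]
contact_force: [0.9, -0.1, -2.8]
gripper_width: 0.04
```

```bash
cat > tgt.py <<'E'
from plant import r
import numpy as np, sys
from scipy.spatial.transform import Rotation as Ro
np.set_printoptions(precision=4,suppress=True)
# floor F (m), yaw, tool pitch at place, TCP in driver frame (mm), height above seat
def tgt(F,yaw,pitch,off,h):
    N=Ro.from_euler('zy',[yaw,-30],degrees=True)      # nest frame (intrinsic z then y)
    N=Ro.from_euler('ZY',[yaw,-30],degrees=True)
    p=np.array(F)+N.apply(np.array(off)/1e3+[0,0,h/1e3])
    Rt=Ro.from_euler('xyz',[180,pitch,yaw],degrees=True)
    s=r.get_state(); Rc=Ro.from_euler('xyz',s['eef_rot'],degrees=True)
    print('t',s['time_s'],'joints',s['joints'].round(1),'tcp',s['tcp_pos'],'rot',s['eef_rot'].round(2),'f',s['contact_force'].round(1),'w',s['gripper_width'])
    print('  need mm',((p-s['tcp_pos'])*1e3).round(1),'deg',(Rt*Rc.inv()).as_rotvec(degrees=True).round(2),'n',N.apply([0,0,1]),'ex',N.apply([1,0,0]))
E
python3 - <<'E'
from tgt import *
tgt([.602,.0072,.042],-1,-10,[.5,0,35.5],20)
E
```

```text
t 10.85 joints [ 24.2   8.7 -33.4   6.8 -39.1  59.8] tcp [0.551  0.0093 0.1458] rot [179.94  -9.97  -1.05] f [ 0.9 -0.1 -2.8] w 0.04003881448142684
  need mm [ 23.7  -1.6 -55.5] deg [ 0.06 -0.04  0.06] n [-0.4999  0.0087  0.866 ] ex [ 0.8659 -0.0151  0.5   ]
```

Emit:
{"op": "step_arm", "data": {
  "increments": [
    {"tx": 8,"ty": -1,"tz": -18,"ax": 0,"ay": 0,"az": 0,"claw": -1},
    {"tx": 8,"ty": -0.5,"tz": -18,"ax": 0,"ay": 0,"az": 0,"claw": -1},
    {"tx": 8,"ty": 0,"tz": -19,"ax": 0,"ay": 0,"az": 0,"claw": -1},
    {"tx": 0,"ty": 0,"tz": 0,"ax": 0,"ay": 0,"az": 0,"claw": -1},
    {"tx": 0,"ty": 0,"tz": 0,"ax": 0,"ay": 0,"az": 0,"claw": -1}
  ]
}}

```text
time_s: 11.35
tcp_pos: [0.5758, 0.0087, 0.091]
eef_rot: [179.9, -10.0, -1.0]
contact_force: [0.2, 1.0, -2.5]
gripper_width: 0.0396
```

```bash
python3 - <<'E'
from tgt import *
from plant import optics
import cv2, pickle
tgt([.602,.0072,.042],-1,-10,[.5,0,35.5],12)
c=optics.capture('wrist'); pickle.dump(c,open('w5.pkl','wb')); cv2.imwrite('pics/w5.png',c['image'][120:340,150:370].repeat(3,0).repeat(3,1))
E
```

```text
t 11.35 joints [ 22.9  15.  -34.4   7.8 -31.7  59.9] tcp [0.5758 0.0087 0.091 ] rot [179.92  -9.97  -0.97] f [ 0.2  1.  -2.5] w 0.03960490701231274
  need mm [ 2.9 -1.1 -7.6] deg [ 0.08 -0.03 -0.01] n [-0.4999  0.0087  0.866 ] ex [ 0.8659 -0.0151  0.5   ]
```

View pics/w5.png

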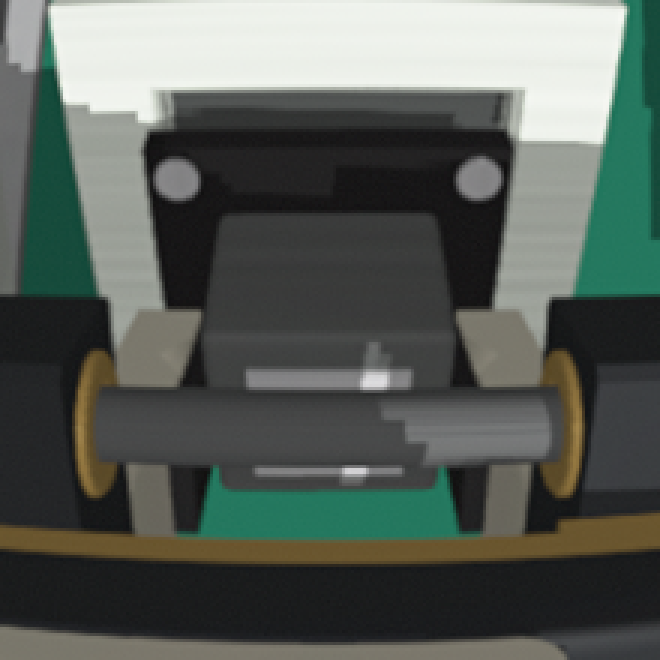

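The flange, with its upper edge at rows 130-150 and cols 147-512, hovers just below and slightly left of the pocket's upper edge (row 90, cols 160-522). I'll put numbers on that.

```bash
python3 - <<'E'
from meas import *
from scipy.spatial.transform import Rotation as Ro
c=pickle.load(open('w5.pkl','rb')); N=Ro.from_euler('ZY',[-1,-30],degrees=True); B=N.as_matrix(); n=B[:,2]
F=np.array([.602,.0072,.042]); t=np.array([.5758,.0085,.091])
def loc(px,z,o): return ((onplane(c,np.array(px)/3+[150,120],n,o+n*z,1)-F)@B*1e3).round(1)
print('pocket corners (expect 35,+-35,8)',loc([[160,90],[522,90]],.008,F))
D=t-B@[.0005,0,.0355]
print('D in nest',((D-F)@B*1e3).round(1))
print('flange top corners (expect D+33,+-33,10)',loc([[147,130],[512,130]],.010,D))
g=cv2.cvtColor(c['image'],cv2.COLOR_BGR2GRAY).astype(int)
print(g[150:152,195:330:1][0]); print(g[160,190:335]); print(g[140:175,260])
E
```

```text
pocket corners (expect 35,+-35,8) [[ 35.6  34.6   8. ]
 [ 35.7 -36.3   8. ]]
D in nest [ 1.3  0.8 20. ]
flange top corners (expect D+33,+-33,10) [[ 39.3  33.   30. ]
 [ 39.3 -29.9  30. ]]
[241 241 241 241 238 224 210 194 179 170 178 176 154 148 147 145 145 144
 144 142 141 141 139 138 137 136 136 135 134 134 132 131 131 130 130 130
 129 128 128 127 127 128 127 126 125 124 123 124 123 121 121 119 119 119
 118 117 118 118 117 118 117 117 117 118 118 118 118 118 118 119 119 120
 121 118 121 124 123 123 124 124 123 125 127 126 127 126 125 125 127 129
 129 129 129 130 130 131 132 130 132 133 133 135 135 136 137 137 137 137
 137 138 135 135 136 135 131 132 133 134 134 136 133 131 136 143 144 153
 176 185 179 188 228 241 242 241 241]
[157 156 157 156 155 171 206 216 219 225 221 199 169 144 125 112 116  98
  65  50  51  52  52  51  52  51  52  53  51  51  53  53  52  53  53  52
  52  51  53  53  53  52  50  52  52  51  52  51  52  52  52  53  52  52
  53  53  52  52  51  53  52  52  52  53  52  51  53  51  52  53  52  53
  53  53  53  52  52  52  52  52  52  53  53  51  53  51  53  51  52  52
  52  52  53  53  52  53  52  51  53  51  52  52  53  52  53  52  52  52
  52  51  57  72  79  81  83  85  84  84  84  83  85  84  85  78  65  63
  82 106 111 132 170 182 176 191 228 239 239 238 238 238 238 238 238 238
 238]
[236 237 237 237 238 239 240 241 230 176 118  85  80  82  84  83  70  54
  51  51  52  52  44  33  25  23  24  21  25  30  33  35  33  35  36]
```

```bash
python3 - <<'E'
from meas import *
from scipy.spatial.transform import Rotation as Ro
c=pickle.load(open('w5.pkl','rb')); N=Ro.from_euler('ZY',[-1,-30],degrees=True); B=N.as_matrix(); n=B[:,2]
F=np.array([.602,.0072,.042]); t=np.array([.5758,.0085,.091]); D=t-B@[.0005,0,.0355]
def loc(px,z,o): return ((onplane(c,np.array(px)/3+[150,120],n,o+n*z,1)-D)@B*1e3).round(1)
print(loc([[147,130],[512,130]],.003,D),loc([[147,150],[512,150]],.010,D))
P=cloud(c,1); 
q=(P-D)@B*1e3
for v in range(160,186,3): print(v,q[v,215].round(1),q[v,260].round(1))
E
```

```text
[[ 34.   33.8   3. ]
 [ 33.9 -32.4   3. ]] [[ 34.   32.6  10. ]
 [ 33.9 -31.1  10. ]]
160 [ 23.1  28.7 -19.7] [ 23.    0.5 -19.6]
163 [33.6 25.1  2.2] [33.2  0.6  1.7]
166 [32.8 24.9  4.1] [33.3  0.7  5.2]
169 [33.2 24.4  7.9] [33.1  0.7  8. ]
172 [31.3 24.6  7.8] [31.2  0.7  7.8]
175 [29.5 24.7  7.9] [29.7  0.7  8.5]
178 [28.9 24.5 10. ] [28.1  0.7  8.9]
181 [27.1 24.6 10.2] [25.4  0.7  7.7]
184 [24.9 24.9  9.8] [23.9  0.7  8.3]
```

Emit:
{"op": "step_arm", "data": {
  "increments": [
    {"tx": 0,"ty": -2,"tz": -0.3,"ax": 0,"ay": 0,"az": 0,"claw": -1},
    {"tx": 2.2,"ty": 0,"tz": -4.3,"ax": 0,"ay": 0,"az": 0,"claw": -1},
    {"tx": 2.2,"ty": 0,"tz": -4.3,"ax": 0,"ay": 0,"az": 0,"claw": -1},
    {"tx": 1,"ty": 0,"tz": -1.7,"ax": 0,"ay": 0,"az": 0,"claw": -1},
    {"tx": 1,"ty": 0,"tz": -1.7,"ax": 0,"ay": 0,"az": 0,"claw": -1},
    {"tx": 1,"ty": 0,"tz": -1.7,"ax": 0,"ay": 0,"az": 0,"claw": -1},
    {"tx": 0,"ty": 0,"tz": 0,"ax": 0,"ay": 0,"az": 0,"claw": -1}
  ]
}}

```text
time_s: 12.1
tcp_pos: [0.5831, 0.0062, 0.0769]
eef_rot: [179.9, -10.0, -1.0]
contact_force: [-0.4, -0.6, -5.4]
gripper_width: 0.0396
```

Emit:
{"op": "step_arm", "data": {
  "increments": [
    {"tx": 0.7,"ty": 0,"tz": -1.2,"ax": 0,"ay": 0,"az": 0,"claw": -1},
    {"tx": 0.7,"ty": 0,"tz": -1.2,"ax": 0,"ay": 0,"az": 0,"claw": -1},
    {"tx": 0.5,"ty": 0,"tz": -0.9,"ax": 0,"ay": 0,"az": 0,"claw": -1},
    {"tx": 0,"ty": 0,"tz": 0,"ax": 0,"ay": 0,"az": 0,"claw": -1}
  ]
}}

```text
time_s: 12.5
tcp_pos: [0.5846, 0.0062, 0.074]
eef_rot: [179.9, -10.0, -1.0]
contact_force: [-5.9, 1.1, 0.2]
gripper_width: 0.0398
```

```bash
python3 - <<'E'
from tgt import *
tgt([.602,.0072,.042],-1,-10,[.5,0,35.5],0)
E
```

```text
t 12.5 joints [ 22.2  17.1 -34.4   8.1 -29.5  60.1] tcp [0.5846 0.0062 0.074 ] rot [179.94 -10.02  -1.01] f [-5.9  1.1  0.2] w 0.03981183081680687
  need mm [ 0.   1.3 -1. ] deg [0.06 0.02 0.02] n [-0.4999  0.0087  0.866 ] ex [ 0.8659 -0.0151  0.5   ]
```

Emit:
{"op": "step_arm", "data": {
  "increments": [
    {"tx": -0.7,"ty": 0,"tz": -0.4,"ax": 0,"ay": 0,"az": 0,"claw": -1},
    {"tx": 0.4,"ty": 0,"tz": -0.7,"ax": 0,"ay": 0,"az": 0,"claw": -1},
    {"tx": 0.2,"ty": 0,"tz": -0.4,"ax": 0,"ay": 0,"az": 0,"claw": -1},
    {"tx": 0,"ty": 0,"tz": 0,"ax": 0,"ay": 0,"az": 0,"claw": -1}
  ]
}}

```text
time_s: 12.9
tcp_pos: [0.5847, 0.0062, 0.0739]
eef_rot: [179.9, -10.1, -1.0]
contact_force: [-14.1, 2.3, 16.3]
gripper_width: 0.0395
```

```bash
python3 - <<'E'
from tgt import *
from plant import optics
from meas import *
tgt([.602,.0072,.042],-1,-10,[.5,0,35.5],0)
c=optics.capture('wrist'); pickle.dump(c,open('w6.pkl','wb')); B=Ro.from_euler('ZY',[-1,-30],degrees=True).as_matrix()
q=(cloud(c,1)-[.602,.0072,.042])@B*1e3; x,y,z=q[...,0],q[...,1],q[...,2]
face=(abs(y)<50)&(abs(x-44)<6)&(abs(z)<20); print('face z',np.median(z[face]),face.sum())
fl=(abs(y)<28)&(abs(x-28)<4)&(abs(z-10)<12)
for a,b in ((-28,-10),(-10,10),(10,28)):
    k=fl&(y>a)&(y<b); print('flange z',a,b,np.median(z[k]),k.sum())
E
```

```text
t 12.9 joints [ 22.2  17.1 -34.5   8.2 -29.4  60. ] tcp [0.5847 0.0062 0.0739] rot [179.94 -10.09  -0.99] f [-14.1   2.3  16.3] w 0.03951878432405155
  need mm [-0.   1.3 -0.9] deg [ 0.06  0.09 -0.  ] n [-0.4999  0.0087  0.866 ] ex [ 0.8659 -0.0151  0.5   ]
face z 7.464008026821992 3885
flange z -28 -10 9.559185365356885 418
flange z -10 10 9.353096213212257 467
flange z 10 28 9.5104143635788 413
```

Flange top is 2.0 mm above the plate face across its width, which is exactly seated (10 - 8). Releasing and retreating.

Emit:
{"op": "step_arm", "data": {
  "increments": [
    {"tx": -0.3,"ty": 0,"tz": 0.6,"ax": 0,"ay": 0,"az": 0,"claw": -1},
    {"tx": 0,"ty": 0,"tz": 0,"ax": 0,"ay": 0,"az": 0,"claw": 0.3},
    {"tx": 0,"ty": 0,"tz": 0,"ax": 0,"ay": 0,"az": 0,"claw": 0.3},
    {"tx": 0,"ty": 0,"tz": 0,"ax": 0,"ay": 0,"az": 0,"claw": 0.3},
    {"tx": 0,"ty": 0,"tz": 0,"ax": 0,"ay": 0,"az": 0,"claw": 0.3},
    {"tx": -4,"ty": 0,"tz": 20,"ax": 0,"ay": 0,"az": 0,"claw": 0.3},
    {"tx": -7,"ty": 0,"tz": 40,"ax": 0,"ay": 0,"az": 0,"claw": 0.3},
    {"tx": -7,"ty": 0,"tz": 40,"ax": 0,"ay": 0,"az": 0,"claw": 0.3},
    {"tx": -15,"ty": -10,"tz": 10,"ax": 0,"ay": 5,"az": 0,"claw": 1},
    {"tx": -15,"ty": -15,"tz": 0,"ax": 0,"ay": 5,"az": 0,"claw": 1},
    {"tx": -15,"ty": -20,"tz": 0,"ax": 0,"ay": 5,"az": 0,"claw": 1},
    {"tx": -15,"ty": -20,"tz": 0,"ax": 0,"ay": 5,"az": 0,"claw": 1}
  ]
}}

```text
time_s: 14.15
tcp_pos: [0.507, -0.0589, 0.184]
eef_rot: [179.7, 10.0, -0.9]
contact_force: [0.3, 1.0, -0.1]
gripper_width: 0.0833
```

Emit:
{"op": "step_arm", "data": {
  "increments": [
    {"tx": -12,"ty": -20,"tz": 0,"ax": 0,"ay": 5,"az": 0,"claw": 1},
    {"tx": -12,"ty": -20,"tz": 0,"ax": 0,"ay": 5,"az": 0,"claw": 1},
    {"tx": -12,"ty": -20,"tz": 0,"ax": 0,"ay": 0,"az": 0,"claw": 1},
    {"tx": -10,"ty": -10,"tz": 0,"ax": 0,"ay": 0,"az": 0,"claw": 1},
    {"tx": 0,"ty": 0,"tz": 0,"ax": 0,"ay": 0,"az": 0,"claw": 1},
    {"tx": 0,"ty": 0,"tz": 0,"ax": 0,"ay": 0,"az": 0,"claw": 1}
  ]
}}

```text
time_s: 14.75
tcp_pos: [0.4609, -0.1285, 0.1835]
eef_rot: [179.4, 19.8, -1.1]
contact_force: [0.4, 0.1, 0.4]
gripper_width: 0.0878
```

```bash
python3 - <<'E'
from tgt import *
from plant import optics
from meas import *
s=r.get_state(); print(s['time_s'],s['joints'].round(1),s['tcp_pos'],s['eef_rot'],s['contact_force'])
c=optics.capture('wrist'); pickle.dump(c,open('w7.pkl','wb'))
driver(c,1,(.4545,-.128),'rd')
c=optics.capture('top'); pickle.dump(c,open('t7.pkl','wb')); B=Ro.from_euler('ZY',[-1,-30],degrees=True).as_matrix()
q=(cloud(c)-[.602,.0072,.042])@B*1e3; x,y,z=q[...,0],q[...,1],q[...,2]
print('face',np.median(z[(abs(y)<50)&(abs(abs(x)-45)<5)&(abs(z)<20)]))
for n,k in dict(up=(abs(x-27)<4)&(abs(y)<28),dn=(abs(x+27)<4)&(abs(y)<28),l=(abs(y-27)<4)&(abs(x)<28),rr=(abs(y+27)<4)&(abs(x)<28),mot=(abs(x)<15)&(abs(y)<15)).items(): print(n,np.median(z[k&(abs(z-20)<40)]),end=' ')
E
```

```text
14.75 [  6.4  17.  -15.2  -2.  -77.6  83.4] [ 0.4609 -0.1285  0.1835] [179.4367  19.834   -1.0584] [0.3719 0.1076 0.3852]
rd top z 0.04332708491681399 rect ((456.33831787109375, -130.4670867919922), (40.29689025878906, 40.64211654663086), 88.93122100830078) circ ((456.4173278808594, -130.53231811523438), 21.16556167602539) mean [ 0.4565 -0.1305  0.0432]
  flange z 0.009221763939857741 ((456.6057434082031, -130.2857666015625), (69.65611267089844, 73.17633056640625), 0.5333845615386963)
face 7.768936425908168
up 25.870219424140718 dn 9.445905599899215 l nan rr 9.415095376104391 mot 43.263337818244466
  return _methods._mean(a, axis=axis, dtype=dtype,
  ret = ret.dtype.type(ret / rcount)
```

Emit:
{"op": "step_arm", "data": {
  "increments": [
    {"tx": -4.5,"ty": -1.5,"tz": -30,"ax": 0.5,"ay": 0.1,"az": 0,"claw": 1},
    {"tx": 0,"ty": 0,"tz": -40,"ax": 0,"ay": 0,"az": 0,"claw": 1},
    {"tx": 0,"ty": 0,"tz": -40,"ax": 0,"ay": 0,"az": 0,"claw": 1},
    {"tx": 0,"ty": 0,"tz": -25,"ax": 0,"ay": 0,"az": 0,"claw": 1},
    {"tx": 0,"ty": 0,"tz": -12.5,"ax": 0,"ay": 0,"az": 0,"claw": 1},
    {"tx": 0,"ty": 0,"tz": 0,"ax": 0,"ay": 0,"az": 0,"claw": 0.2},
    {"tx": 0,"ty": 0,"tz": 0,"ax": 0,"ay": 0,"az": 0,"claw": -1},
    {"tx": 0,"ty": 0,"tz": 0,"ax": 0,"ay": 0,"az": 0,"claw": -1},
    {"tx": 0,"ty": 0,"tz": 0,"ax": 0,"ay": 0,"az": 0,"claw": -1},
    {"tx": 0,"ty": 0,"tz": 0,"ax": 0,"ay": 0,"az": 0,"claw": -1},
    {"tx": 0,"ty": 0,"tz": 0,"ax": 0,"ay": 0,"az": 0,"claw": -1},
    {"tx": 0,"ty": 0,"tz": 0,"ax": 0,"ay": 0,"az": 0,"claw": -1}
  ],
  "newtons": 35
}}

```text
time_s: 16.05
tcp_pos: [0.4566, -0.1303, 0.0361]
eef_rot: [179.9, 20.0, -0.9]
contact_force: [0.6, -0.8, 3.8]
gripper_width: 0.0413
```

Emit:
{"op": "step_arm", "data": {
  "increments": [
    {"tx": 0,"ty": 0,"tz": 15,"ax": 0,"ay": 0,"az": 0,"claw": -1},
    {"tx": 0,"ty": 0,"tz": 35,"ax": 0,"ay": 0,"az": 0,"claw": -1},
    {"tx": 0,"ty": 0,"tz": 35,"ax": 0,"ay": 0,"az": -3.65,"claw": -1},
    {"tx": 0,"ty": 0,"tz": 35,"ax": 0,"ay": 0,"az": -3.65,"claw": -1},
    {"tx": 6,"ty": 20,"tz": 0,"ax": 0,"ay": 0,"az": 0,"claw": -1},
    {"tx": 13,"ty": 30,"tz": 0,"ax": -0.43,"ay": -2.97,"az": 0,"claw": -1},
    {"tx": 13,"ty": 30,"tz": 0,"ax": -0.43,"ay": -2.97,"az": 0,"claw": -1},
    {"tx": 13,"ty": 30,"tz": 0,"ax": -0.43,"ay": -2.97,"az": 0,"claw": -1},
    {"tx": 13,"ty": 30,"tz": 0,"ax": -0.43,"ay": -2.97,"az": 0,"claw": -1},
    {"tx": 13,"ty": 30,"tz": 0,"ax": -0.43,"ay": -2.97,"az": 0,"claw": -1}
  ]
}}

```text
time_s: 17.05
tcp_pos: [0.5275, 0.0412, 0.1555]
eef_rot: [180.0, 4.9, -8.2]
contact_force: [0.4, -0.3, -1.4]
gripper_width: 0.0414
```

Emit:
{"op": "step_arm", "data": {
  "increments": [
    {"tx": 13,"ty": 30,"tz": 0,"ax": -0.43,"ay": -2.97,"az": 0,"claw": -1},
    {"tx": 13,"ty": 30,"tz": 0,"ax": -0.43,"ay": -2.97,"az": 0,"claw": -1},
    {"tx": 13,"ty": 30,"tz": 0,"ax": -0.43,"ay": -2.97,"az": 0,"claw": -1},
    {"tx": 13,"ty": 20,"tz": 0,"ax": -0.43,"ay": -2.97,"az": 0,"claw": -1},
    {"tx": 6,"ty": 0,"tz": 0,"ax": -0.43,"ay": -2.97,"az": 0,"claw": -1},
    {"tx": 0,"ty": 0,"tz": 0,"ax": 0,"ay": 0,"az": 0,"claw": -1},
    {"tx": 0,"ty": 0,"tz": 0,"ax": 0,"ay": 0,"az": 0,"claw": -1}
  ]
}}

```text
time_s: 17.75
tcp_pos: [0.5844, 0.1494, 0.1552]
eef_rot: [179.9, -9.8, -8.1]
contact_force: [0.4, -0.3, -2.6]
gripper_width: 0.0414
```

```bash
python3 - <<'E'
from tgt import *
tgt([.6305,.1437,.0425],-8.2,-10,[.3,0,35.8],22)
E
```

```text
t 17.75 joints [ 37.   13.4 -27.2  10.4 -43.   37.6] tcp [0.5844 0.1494 0.1552] rot [179.87  -9.85  -8.14] f [ 0.4 -0.3 -2.6] w 0.041402852599465544
  need mm [ 17.7  -1.6 -62.5] deg [ 0.11 -0.17 -0.03] n [-0.4949  0.0713  0.866 ] ex [ 0.8572 -0.1235  0.5   ]
```

Emit:
{"op": "step_arm", "data": {
  "increments": [
    {"tx": 5,"ty": -0.5,"tz": -20,"ax": 0.1,"ay": -0.1,"az": 0,"claw": -1},
    {"tx": 6,"ty": -0.5,"tz": -22,"ax": 0,"ay": 0,"az": 0,"claw": -1},
    {"tx": 6.5,"ty": -0.5,"tz": -20.5,"ax": 0,"ay": 0,"az": 0,"claw": -1},
    {"tx": 0,"ty": 0,"tz": 0,"ax": 0,"ay": 0,"az": 0,"claw": -1},
    {"tx": 0,"ty": 0,"tz": 0,"ax": 0,"ay": 0,"az": 0,"claw": -1}
  ]
}}

```text
time_s: 18.25
tcp_pos: [0.603, 0.1476, 0.0931]
eef_rot: [180.0, -10.0, -8.3]
contact_force: [0.3, -0.3, -2.2]
gripper_width: 0.0415
```

```bash
python3 - <<'E'
from tgt import *
from plant import optics
from meas import *
F=np.array([.6305,.1437,.0425]); tgt(F,-8.2,-10,[.3,0,35.8],22)
c=optics.capture('wrist'); pickle.dump(c,open('w8.pkl','wb')); cv2.imwrite('pics/w8.png',c['image'][120:340,150:370].repeat(3,0).repeat(3,1))
B=Ro.from_euler('ZY',[-8.2,-30],degrees=True).as_matrix(); q=(cloud(c,1)-F)@B*1e3; x,y,z=q[...,0],q[...,1],q[...,2]
f=(abs(z-8)<2.5)&(x>38)&(x<60)&(abs(y)<62)
print('face z',np.median(z[f]),'x max',np.percentile(x[f],99.5),'y',np.percentile(y[f],[.3,99.7]))
p=(abs(z)<3)&(np.hypot(x,y)<45); print('floor z',np.median(z[p]),p.sum(),'xmax',np.percentile(x[p],99.5))
d=(abs(z-32)<3.5)&(np.hypot(x,y)<48)&(x>5); X=np.c_[x[d],y[d]]; print('flange top z',np.median(z[d]))
cn=X[np.hypot(*X.T)>34]; A=np.c_[2*cn,np.ones(len(cn))]; s=np.linalg.lstsq(A,(cn**2).sum(1),rcond=None)[0]; print('flange centre fit',s[:2],np.sqrt(s[2]+s[0]**2+s[1]**2),'y range',y[d].min(),y[d].max(),'xmax',x[d].max())
E
```

```text
t 18.25 joints [ 35.6  18.9 -29.8  12.2 -34.7  36.5] tcp [0.603  0.1476 0.0931] rot [179.99 -10.    -8.25] f [ 0.3 -0.3 -2.2] w 0.041450202119701254
  need mm [-0.9  0.2 -0.4] deg [0.01 0.   0.05] n [-0.4949  0.0713  0.866 ] ex [ 0.8572 -0.1235  0.5   ]
face z 7.255523058717677 x max 53.6368915310831 y [-53.4432  55.8463]
floor z -0.24525201223671889 1930 xmax 33.68835239219303
flange top z 31.554576021406206
flange centre fit [0.2256 0.4387] 35.15091547896655 y range -35.3056160497893 36.4014697279828 xmax 36.50295389502565
```

View pics/w8.png

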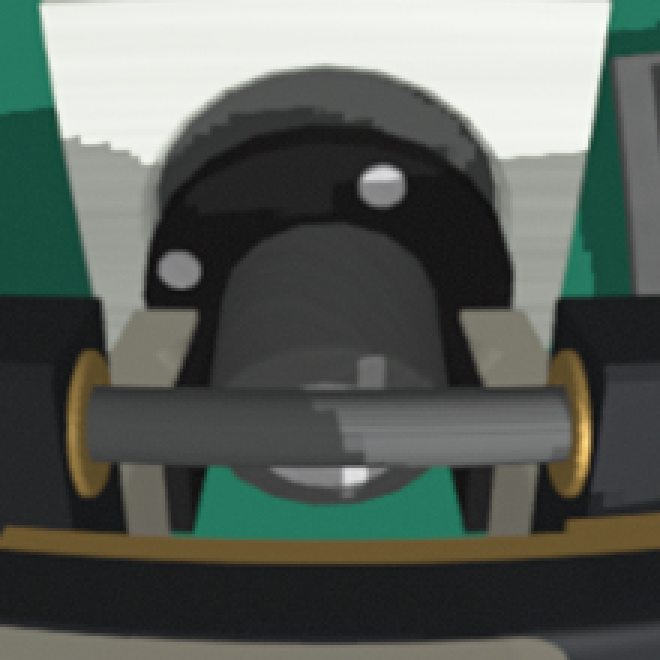

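The flange (cols 145-513) is centred over the round pocket (rim cols about 150-507, top at row 67). One cast checks the slope direction.

```bash
python3 - <<'E'
from meas import *
from scipy.spatial.transform import Rotation as Ro
c=pickle.load(open('w8.pkl','rb')); B=Ro.from_euler('ZY',[-8.2,-30],degrees=True).as_matrix(); n=B[:,2]; F=np.array([.6305,.1437,.0425])
def loc(px,z): return ((onplane(c,np.array(px)/3+[150,120],n,F+n*z,1)-F)@B*1e3).round(1)
rim=np.array([[327,67],[250,83],[404,83],[180,140],[475,140],[152,190],[505,190]],float)
for z in (.008,.0073):
    q=loc(rim,z)[:,:2]; A=np.c_[2*q,np.ones(len(q))]; s=np.linalg.lstsq(A,(q**2).sum(1),rcond=None)[0]; print(q.tolist(),'fit',s[:2],np.sqrt(s[2]+s[0]**2+s[1]**2))
E
```

```text
[[38.6, 0.7], [35.2, 15.8], [35.1, -14.4], [22.3, 30.8], [22.2, -29.6], [10.0, 38.0], [9.9, -37.2]] fit [-0.4705  0.5291] 38.58481308114205
[[38.2, 0.7], [34.8, 15.9], [34.8, -14.4], [21.9, 30.9], [21.8, -29.7], [9.6, 38.2], [9.4, -37.4]] fit [-1.0705  0.5307] 38.808718790890936
```

Emit:
{"op": "step_arm", "data": {
  "increments": [
    {"tx": -1,"ty": 0.2,"tz": -0.5,"ax": 0,"ay": 0,"az": 0,"claw": -1},
    {"tx": 2.8,"ty": -0.4,"tz": -5.2,"ax": 0,"ay": 0,"az": 0,"claw": -1},
    {"tx": 2.8,"ty": -0.4,"tz": -5.2,"ax": 0,"ay": 0,"az": 0,"claw": -1},
    {"tx": 1,"ty": -0.1,"tz": -1.7,"ax": 0,"ay": 0,"az": 0,"claw": -1},
    {"tx": 1,"ty": -0.2,"tz": -1.7,"ax": 0,"ay": 0,"az": 0,"claw": -1},
    {"tx": 1,"ty": -0.1,"tz": -1.7,"ax": 0,"ay": 0,"az": 0,"claw": -1},
    {"tx": 0,"ty": 0,"tz": 0,"ax": 0,"ay": 0,"az": 0,"claw": -1}
  ]
}}

```text
time_s: 19.0
tcp_pos: [0.6105, 0.1473, 0.0768]
eef_rot: [-180.0, -10.1, -8.2]
contact_force: [0.0, 1.2, -1.8]
gripper_width: 0.0412
```

```bash
python3 - <<'E'
from tgt import *
tgt([.6305,.1437,.0425],-8.2,-10,[.3,0,35.8],0)
E
```

```text
t 19.0 joints [ 35.   20.6 -30.   12.8 -32.6  36.4] tcp [0.6105 0.1473 0.0768] rot [-179.98  -10.05   -8.18] f [ 0.   1.2 -1.8] w 0.0412317164967297
  need mm [ 2.5 -1.1 -3.1] deg [-0.01  0.05 -0.02] n [-0.4949  0.0713  0.866 ] ex [ 0.8572 -0.1235  0.5   ]
```

Emit:
{"op": "step_arm", "data": {
  "increments": [
    {"tx": 0.6,"ty": -0.5,"tz": -1.1,"ax": 0,"ay": 0,"az": 0,"claw": -1},
    {"tx": 0.6,"ty": -0.2,"tz": -1.1,"ax": 0,"ay": 0,"az": 0,"claw": -1},
    {"tx": 0.6,"ty": -0.1,"tz": -1.1,"ax": 0,"ay": 0,"az": 0,"claw": -1},
    {"tx": 0.2,"ty": 0,"tz": -0.4,"ax": 0,"ay": 0,"az": 0,"claw": -1},
    {"tx": 0,"ty": 0,"tz": 0,"ax": 0,"ay": 0,"az": 0,"claw": -1}
  ]
}}

```text
time_s: 19.5
tcp_pos: [0.6125, 0.1465, 0.0734]
eef_rot: [-180.0, -10.1, -8.2]
contact_force: [0.0, -0.4, -2.2]
gripper_width: 0.0414
```

```bash
cat > seat.py <<'E'
from plant import optics
from meas import *
from scipy.spatial.transform import Rotation as Ro
def seat(cam,F,yaw,out=40):
    c=optics.capture(cam); B=Ro.from_euler('ZY',[yaw,-30],degrees=True).as_matrix(); q=(cloud(c,cam=='wrist')-F)@B*1e3; x,y,z=q[...,0],q[...,1],q[...,2]
    f=(abs(z-8)<3)&(np.hypot(x,y)>out+4)&(np.maximum(abs(x),abs(y))<52); A=np.c_[x[f],y[f],np.ones(f.sum())]; p=np.linalg.lstsq(A,z[f],rcond=None)[0]
    zz=z-(p[0]*x+p[1]*y+p[2]); rr=np.hypot(x,y); a=np.degrees(np.arctan2(y,x))
    for t in range(-180,180,45):
        k=(rr>25)&(rr<32)&(abs((a-t+180)%360-180)<20)&(abs(zz)<8); print(t,k.sum(),round(float(np.median(zz[k])),2) if k.sum()>5 else None,end=' | ')
    print('face',p)
E
python3 - <<'E'
from tgt import *
from seat import *
F=[.6305,.1437,.0425]; tgt(F,-8.2,-10,[.3,0,35.8],0); seat('wrist',F,-8.2)
E
```

```text
t 19.5 joints [ 34.8  21.  -30.   12.9 -32.2  36.5] tcp [0.6125 0.1465 0.0734] rot [-179.97  -10.07   -8.19] f [ 0.  -0.4 -2.2] w 0.04142506356806352
  need mm [ 0.5 -0.3  0.3] deg [-0.02  0.07 -0.02] n [-0.4949  0.0713  0.866 ] ex [ 0.8572 -0.1235  0.5   ]
-180 0 None | -135 0 None | -90 218 2.33 | -45 369 2.25 | 0 429 2.38 | 45 377 2.24 | 90 215 2.71 | 135 0 None | face [-0.0012  0.0014  7.3453]
```

Nearly home with no contact yet, so press down gently.

Emit:
{"op": "step_arm", "data": {
  "increments": [
    {"tx": 0.2,"ty": 0,"tz": -0.5,"ax": 0,"ay": 0,"az": 0,"claw": -1},
    {"tx": 0.2,"ty": 0,"tz": -0.5,"ax": 0,"ay": 0,"az": 0,"claw": -1},
    {"tx": 0,"ty": 0,"tz": 0,"ax": 0,"ay": 0,"az": 0,"claw": -1}
  ]
}}

```text
time_s: 19.85
tcp_pos: [0.6128, 0.1466, 0.0731]
eef_rot: [-180.0, -10.1, -8.2]
contact_force: [-4.0, 0.3, 5.2]
gripper_width: 0.0412
```

Emit:
{"op": "step_arm", "data": {
  "increments": [
    {"tx": 0.2,"ty": 0,"tz": -0.4,"ax": 0,"ay": 0,"az": 0,"claw": -1},
    {"tx": 0,"ty": 0,"tz": 0,"ax": 0,"ay": 0,"az": 0,"claw": -1},
    {"tx": 0,"ty": 0,"tz": 0,"ax": 0,"ay": 0,"az": 0,"claw": 0.3},
    {"tx": 0,"ty": 0,"tz": 0,"ax": 0,"ay": 0,"az": 0,"claw": 0.3},
    {"tx": 0,"ty": 0,"tz": 0,"ax": 0,"ay": 0,"az": 0,"claw": 0.3},
    {"tx": 0,"ty": 0,"tz": 0,"ax": 0,"ay": 0,"az": 0,"claw": 0.3},
    {"tx": -4,"ty": 0.5,"tz": 20,"ax": 0,"ay": 0,"az": 0,"claw": 0.3},
    {"tx": -7,"ty": 1,"tz": 40,"ax": 0,"ay": 0,"az": 0,"claw": 0.3},
    {"tx": -7,"ty": 1,"tz": 40,"ax": 0,"ay": 0,"az": 0,"claw": 0.3},
    {"tx": -15,"ty": 15,"tz": 20,"ax": 0.5,"ay": 3,"az": 0,"claw": 0.3},
    {"tx": -20,"ty": 20,"tz": 0,"ax": 0.5,"ay": 3.5,"az": 0,"claw": 0.3},
    {"tx": -20,"ty": 20,"tz": 0,"ax": 0.4,"ay": 3.5,"az": 0,"claw": 0.3}
  ]
}}

```text
time_s: 21.05
tcp_pos: [0.5397, 0.2049, 0.1935]
eef_rot: [-179.9, 0.1, -8.2]
contact_force: [0.7, -0.2, -0.8]
gripper_width: 0.0573
```

Emit:
{"op": "step_arm", "data": {
  "increments": [
    {"tx": -30,"ty": 30,"tz": 0,"ax": 0,"ay": 0,"az": 0,"claw": 0.3},
    {"tx": -30,"ty": 30,"tz": 0,"ax": 0,"ay": 0,"az": 0,"claw": 0.3},
    {"tx": -30,"ty": 30,"tz": 0,"ax": 0,"ay": 0,"az": 0,"claw": 0.3},
    {"tx": -10,"ty": 20,"tz": 0,"ax": 0,"ay": 0,"az": 0,"claw": 0.3},
    {"tx": 0,"ty": 0,"tz": 0,"ax": 0,"ay": 0,"az": 0,"claw": 0.3},
    {"tx": 0,"ty": 0,"tz": 0,"ax": 0,"ay": 0,"az": 0,"claw": 0.3}
  ]
}}

```text
time_s: 21.65
tcp_pos: [0.4399, 0.3144, 0.192]
eef_rot: [180.0, 0.0, -8.1]
contact_force: [0.5, -0.0, -0.6]
gripper_width: 0.057
```

```bash
python3 - <<'E'
from seat import *
from plant import r
s=r.get_state(); print(s['time_s'],s['joints'].round(1),s['tcp_pos'],s['eef_rot'],s['contact_force'],s['gripper_width'])
seat('top',[.6305,.1437,.0425],-8.2); seat('top',[.602,.006,.0425],-1)
c=optics.capture('wrist'); pickle.dump(c,open('w9.pkl','wb')); cv2.imwrite('pics/w9.png',cv2.resize(c['image'],(800,600),interpolation=cv2.INTER_CUBIC))
E
```

```text
21.65 [ 56.3  10.4 -20.7  -0.  -58.9  25.6] [0.4399 0.3144 0.192 ] [179.9935   0.0298  -8.1169] [ 0.5153 -0.0392 -0.6463] 0.05698079153802188
-180 5 None | -135 17 1.35 | -90 18 2.0 | -45 16 2.6 | 0 19 1.69 | 45 18 1.14 | 90 12 1.82 | 135 0 None | face [-0.0009 -0.0013  7.6201]
-180 0 None | -135 11 1.73 | -90 15 1.31 | -45 19 0.18 | 0 19 1.0 | 45 12 0.85 | 90 19 1.06 | 135 3 None | face [0.0005 0.0007 7.4162]
```

View pics/w9.png

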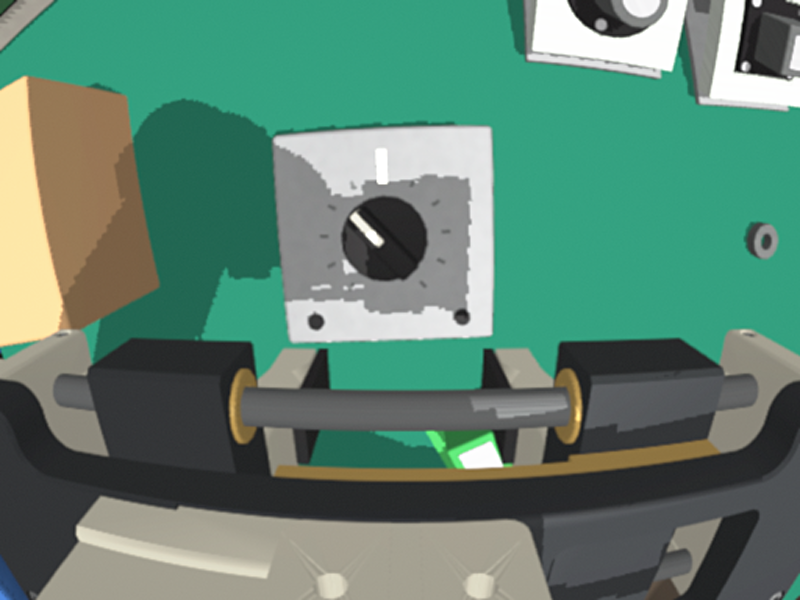

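The pointer (352,215)-(381,244) points up and left; the index line runs straight up at col 381, rows 150-183. The knob disc is centred near (385,238).

```bash
cat > knob.py <<'E'
from meas import *
def knob(c,fish=True,k0=(.476,.315)):
    P=cloud(c,fish); z=P[...,2]; near=np.hypot(P[...,0]-k0[0],P[...,1]-k0[1])<.07
    m=big(near&(z>.082)&(z<.1)); b=max(cv2.findContours(m.astype(np.uint8),0,1)[0],key=cv2.contourArea)[:,0]
    print('bar',cv2.minAreaRect((onz(c,b,.09,fish)[:,:2]*1e3).astype(np.float32)),np.median(z[m]))
    g=cv2.cvtColor(c['image'],cv2.COLOR_BGR2HSV); w=(g[...,1]<60)&(g[...,2]>150)&m
    if w.sum()>4: print('pointer centroid',(onz(c,np.argwhere(big(w))[:,::-1],.09,fish)[:,:2].mean(0)*1e3).round(1),w.sum())
    d=near&(z>.064)&(z<.075); print('disc mean',P[d][:,:2].mean(0)*1e3,d.sum())
    t=near&(abs(z-.0595)<.003); e=cv2.minAreaRect((P[t][:,:2]*1e3).astype(np.float32)); print('boxtop',np.median(z[t]),e)
    g2=c['image'].min(2); w=big((g2>g2[t].max()*.97)&t) if t.any() else None
    if w is not None: print('index',cv2.minAreaRect((onz(c,np.argwhere(w)[:,::-1],.06,fish)[:,:2]*1e3).astype(np.float32)),w.sum())
E
python3 - <<'E'
from knob import *
knob(pickle.load(open('w9.pkl','rb')))
E
```

```text
bar ((475.81427001953125, 321.3099365234375), (44.15922164916992, 12.246574401855469), 36.14990234375) 0.08902340478472164
pointer centroid [484.6 328.4] 158
disc mean [476.9061 320.2451] 1546
boxtop 0.05907239336485387 ((475.170654296875, 320.96722412109375), (128.05039978027344, 129.39260864257812), 83.72868347167969)
index ((516.71435546875, 316.91668701171875), (5.40093469619751, 20.036449432373047), 81.49388122558594) 152
```

Emit:
{"op": "step_arm", "data": {
  "increments": [
    {"tx": 6,"ty": 1.1,"tz": -10,"ax": 0,"ay": 0,"az": 7.4,"claw": 0.3},
    {"tx": 6,"ty": 1.1,"tz": -10,"ax": 0,"ay": 0,"az": 7.4,"claw": 0.3},
    {"tx": 6,"ty": 1.1,"tz": -10,"ax": 0,"ay": 0,"az": 7.4,"claw": 0.3},
    {"tx": 6,"ty": 1.1,"tz": -10,"ax": 0,"ay": 0,"az": 7.4,"claw": 0.3},
    {"tx": 6,"ty": 1.1,"tz": -10,"ax": 0,"ay": 0,"az": 7.4,"claw": 0.3},
    {"tx": 6,"ty": 1.2,"tz": -10,"ax": 0,"ay": 0,"az": 7.2,"claw": 0.3},
    {"tx": 0,"ty": 0,"tz": 0,"ax": 0,"ay": 0,"az": 0,"claw": 0.3},
    {"tx": 0,"ty": 0,"tz": 0,"ax": 0,"ay": 0,"az": 0,"claw": 0.3}
  ]
}}

```text
time_s: 22.6
tcp_pos: [0.4764, 0.32, 0.1319]
eef_rot: [180.0, 0.1, 35.7]
contact_force: [-1.4, 0.5, 0.2]
gripper_width: 0.0568
```

```bash
python3 - <<'E'
from knob import *
from plant import r,optics
s=r.get_state(); print(s['time_s'],s['joints'].round(1),s['tcp_pos'],s['eef_rot'])
c=optics.capture('wrist')
try: knob(c)
except Exception as e: print(e)
print('top'); knob(pickle.load(open('top.pkl','rb')),False)
E
```

```text
22.6 [ 53.4  16.9 -20.8  -0.  -52.4  72.3] [0.4764 0.32   0.1319] [179.9833   0.0669  35.7194]
bar ((477.8797607421875, 323.1588439941406), (43.780006408691406, 11.705698013305664), 35.0879020690918) 0.08908954497309939
pointer centroid [485.2 328.7] 273
disc mean [476.933  323.0132] 2392
boxtop 0.05911002554965522 ((475.2426452636719, 321.0077209472656), (128.07569885253906, 129.4241943359375), 83.92485809326172)
index ((423.0348205566406, 281.3837585449219), (14.110093116760254, 55.23788070678711), 35.31050491333008) 532
top
bar ((476.3197326660156, 321.6557312011719), (45.58834457397461, 13.500039100646973), 36.41316604614258) 0.08947690311858236
pointer centroid [485.4 328.9] 17
disc mean [475.5029 320.3547] 239
boxtop 0.05960746716980325 ((476.3331298828125, 320.7305603027344), (127.15543365478516, 129.6009063720703), 83.9255599975586)
index ((511.1387634277344, 319.0614929199219), (2.702136993408203, 0.0), -178.62156677246094) 2
```

Emit:
{"op": "step_arm", "data": {
  "increments": [
    {"tx": 0,"ty": 1,"tz": -15,"ax": 0,"ay": 0,"az": 0,"claw": -0.2},
    {"tx": 0,"ty": 0,"tz": -17,"ax": 0,"ay": 0,"az": 0,"claw": -0.2},
    {"tx": 0,"ty": 0,"tz": -10,"ax": 0,"ay": 0,"az": 0,"claw": -0.2},
    {"tx": 0,"ty": 0,"tz": 0,"ax": 0,"ay": 0,"az": 0,"claw": -1},
    {"tx": 0,"ty": 0,"tz": 0,"ax": 0,"ay": 0,"az": 0,"claw": -1},
    {"tx": 0,"ty": 0,"tz": 0,"ax": 0,"ay": 0,"az": 0,"claw": -1},
    {"tx": 0,"ty": 0,"tz": 0,"ax": 0,"ay": 0,"az": 0,"claw": -1},
    {"tx": 0,"ty": 0,"tz": 0,"ax": 0,"ay": 0,"az": 0,"claw": -1},
    {"tx": 0,"ty": 0,"tz": 0,"ax": 0,"ay": 0,"az": 0,"claw": -1}
  ],
  "newtons": 12
}}

```text
time_s: 23.55
tcp_pos: [0.4772, 0.3212, 0.091]
eef_rot: [179.9, -0.0, 36.0]
contact_force: [6.0, -4.7, 0.6]
gripper_width: 0.0122
```

Emit:
{"op": "step_arm", "data": {
  "increments": [
    {"tx": 0.4,"ty": -0.4,"tz": 0,"ax": 0,"ay": 0,"az": 0,"claw": -1},
    {"tx": 0,"ty": 0,"tz": 0,"ax": 0,"ay": 0,"az": -6,"claw": -1},
    {"tx": 0,"ty": 0,"tz": 0,"ax": 0,"ay": 0,"az": -6,"claw": -1},
    {"tx": 0,"ty": 0,"tz": 0,"ax": 0,"ay": 0,"az": -6,"claw": -1},
    {"tx": 0,"ty": 0,"tz": 0,"ax": 0,"ay": 0,"az": -6,"claw": -1},
    {"tx": 0,"ty": 0,"tz": 0,"ax": 0,"ay": 0,"az": -6,"claw": -1},
    {"tx": 0,"ty": 0,"tz": 0,"ax": 0,"ay": 0,"az": -6,"claw": -1},
    {"tx": 0,"ty": 0,"tz": 0,"ax": 0,"ay": 0,"az": -6.1,"claw": -1},
    {"tx": 0,"ty": 0,"tz": 0,"ax": 0,"ay": 0,"az": 0,"claw": -1},
    {"tx": 0,"ty": 0,"tz": 0,"ax": 0,"ay": 0,"az": 0,"claw": -1}
  ]
}}

```text
time_s: 24.55
tcp_pos: [0.4774, 0.3206, 0.091]
eef_rot: [180.0, -0.0, -6.1]
contact_force: [5.0, -5.2, 1.5]
gripper_width: 0.0117
```

Emit:
{"op": "step_arm", "data": {
  "increments": [
    {"tx": 0,"ty": 0,"tz": 0,"ax": 0,"ay": 0,"az": 0,"claw": -0.2},
    {"tx": 0,"ty": 0,"tz": 0,"ax": 0,"ay": 0,"az": 0,"claw": -0.2},
    {"tx": 0,"ty": 0,"tz": 0,"ax": 0,"ay": 0,"az": 0,"claw": -0.2},
    {"tx": 0,"ty": 0,"tz": 20,"ax": 0,"ay": 0,"az": 0,"claw": -0.2},
    {"tx": 0,"ty": 0,"tz": 40,"ax": 0,"ay": 0,"az": 0,"claw": 0.3},
    {"tx": -20,"ty": 0,"tz": 40,"ax": 0,"ay": 0,"az": 0,"claw": 0.3},
    {"tx": -20,"ty": 0,"tz": 0,"ax": 0,"ay": 0,"az": 0,"claw": 0.3},
    {"tx": 0,"ty": 0,"tz": 0,"ax": 0,"ay": 0,"az": 0,"claw": 0.3},
    {"tx": 0,"ty": 0,"tz": 0,"ax": 0,"ay": 0,"az": 0,"claw": 0.3}
  ]
}}

```text
time_s: 25.45
tcp_pos: [0.4361, 0.3216, 0.1903]
eef_rot: [-180.0, 0.0, -6.0]
contact_force: [-0.7, 0.7, -0.4]
gripper_width: 0.0565
```

```bash
python3 - <<'E'
from knob import *
from plant import r,optics
s=r.get_state(); print(s['time_s'],s['tcp_pos'],s['eef_rot'],s['contact_force'])
c=optics.capture('wrist'); knob(c); pickle.dump(c,open('w10.pkl','wb'))
cv2.imwrite('pics/w10.png',cv2.resize(c['image'],(800,600),interpolation=cv2.INTER_CUBIC))
E
```

```text
25.45 [0.4361 0.3216 0.1903] [-179.9622    0.0199   -6.0327] [-0.7044  0.724  -0.4376]
bar ((475.504638671875, 320.8680114746094), (11.32921314239502, 43.36802291870117), 83.56884765625) 0.08908734127513507
pointer centroid [486.7 320.1] 160
disc mean [475.9768 321.6131] 1646
boxtop 0.059063210150031686 ((475.011474609375, 320.595703125), (128.44322204589844, 128.5733642578125), 84.07498931884766)
index ((516.58642578125, 316.76220703125), (5.350119590759277, 19.906841278076172), 83.83488464355469) 160
```

View pics/w10.png

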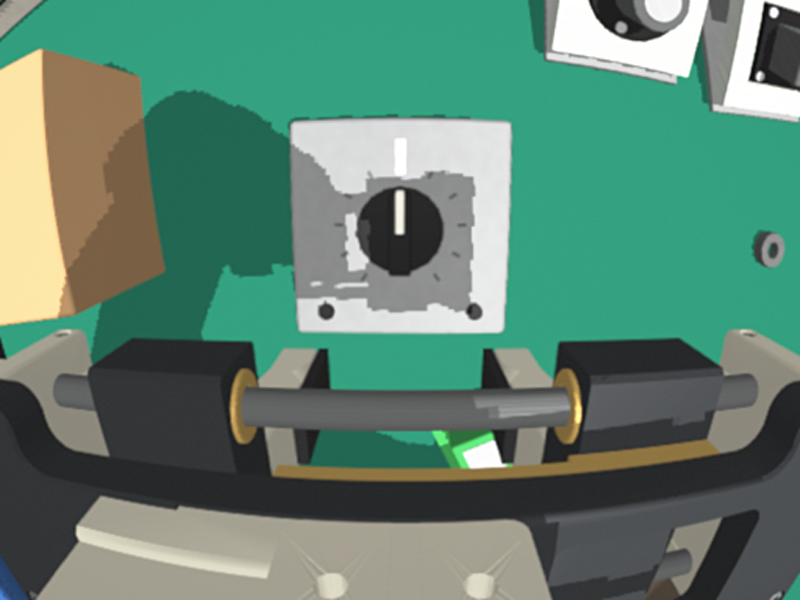

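The pointer (col 400, rows 190-235) lines up with the index line (col 400, rows 138-175): bar at -6.4°, index at -6.2°, box at -5.9°. One last look at the nests before handing in.

```bash
python3 - <<'E'
from plant import optics
import cv2
c=optics.capture('scene'); i=c['image'][200:300,150:370]; cv2.imwrite('pics/s2.png',cv2.resize(i,None,fx=3.6,fy=3.6,interpolation=cv2.INTER_CUBIC))
E
```

```text
(no output)
```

View pics/s2.png

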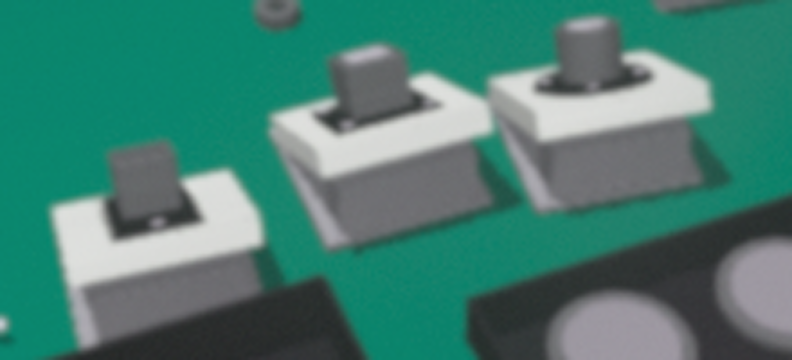

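Both drivers lie flat in their nests: the square one at about (370,95), the round one at about (590,65). The motors stand perpendicular to the plates, and the robot touches nothing.

```bash
python3 -c "
from plant import r
print(r.close_job(), r.get_state()['time_s'])"
```

```text
the job is handed in; nothing more can be done
the job is handed in; nothing more can be done
```

The loudspeaker test is set up and handed in: both drivers are in their nests and released, and the level knob points at the index line. The whole job took about 26 s of robot time.

**How it went:** My first grip on the square driver could not work, because the arm reached joint limits before the full 30° tilt. I set the driver back on the bench near where it had been and regripped it with the tool leaning 20° the other way. Both drivers were then placed with a 10° outward lean. After that I turned the knob about 42° clockwise.

**Last checks:**
- **Square driver:** while still gripped, its flange stood about 2.0 mm above the plate, which is what a fully seated driver should show. After release, the top camera's depth gave 0.2 to 1.7 mm. That is noisier and does not match the 2.0 mm well, but nothing stood proud.
- **Round driver:** before the last press its flange stood about 2.2 to 2.7 mm above the plate. It then met firm contact at about 8 N. After release, the top camera's depth gave 1.1 to 2.6 mm.
- **Final picture:** both drivers lie flat in their nests.
- **Knob:** the pointer measured at -6.4°, the index line at -6.2° and the box at -5.9°, so it is within about half a degree.
- **Other things on the bench:** I did not move the bystanders or the look-alikes, but I did not measure their positions again at the end. The highest wrist force I read was about 22 N, well under the limit.

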